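# Get the spanner out from behind the tape measure, block and bush

### The job

The small spanner lies at the back of the open tool tray, behind the tape measure, the steel block and the brass bush. First set all three of these aside, upright, on the black rubber mat, leaving the spanner lying where it is; then lay the spanner centred in the two notches of the green spanner rest, while the three stay on the mat; and last put each of the three back upright on the very spot in the tray where it stood at the start. Leave the parts tin alone.

Things in the scene. Friction and masses are not known exactly. Their poses are not given: they have to be found in the camera images.
- tool_tray: Fixed dark steel tray, 154 (its x, to the back) by 270 mm (its y), floor 4 mm thick; origin at the centre of its underside. Rims up to 20 mm high at the back (inner face x = 74 mm) and sides (y = +-132). Yellow-outlined 68 mm squares at x = -33, y = -80, 0, 80 mm: on each stands the tape, block or bush, in any order. Spanner behind, along y near x = 21; only 8 mm from the tape.
- side_mat: Fixed black ribbed rubber mat on the robot's left: the side area. 100 (its x) by 240 mm (its y), 4 mm thick. Origin at the centre of its underside. The three things fit side by side along its y, about 75 mm apart.
- spanner_rest: Fixed green plastic rest, origin at the centre of its underside. Base 64 (x) by 110 (y) by 6 mm; two 8 mm thick uprights at y = +-38 mm, each with a notch open upward: floor 20 mm above the work surface, 24 mm wide there, 40 mm at the top 34 mm up. The spanner lies along y, shaft in both notches, centred, either way round, underside 20 mm up; fingers fit between the uprights.
- spanner: Small grey steel combination spanner, 153 mm long (its y), 8 mm thick, 26 mm wide at the two heads; the straight shaft between (y = -50 to +50 mm) is 14 to 15 mm wide. Origin at the centre of its underside, z up. 0.09 kg.
- tape: Yellow tape measure with a black disc on top, lying flat, 31 mm high. Case 58 mm along its x (-27 to +31 mm) and 62 mm along its y (-26 to +36 mm); a small metal hook sticks out of one side beyond the case. Origin on its underside, z up. About 0.19 kg. At the start its x is within 0.15 rad of the tray's x.
- block: Squared grey steel block, 40 (its x) by 50 (its y) by 30 mm high. Origin at the centre of its underside, z up. About 0.45 kg. At the start its x runs within 0.2 rad of the tray's x.
- bush: Round brass bush standing upright: flange 38 mm in diameter and 12 mm high at the foot, above it a neck 28 mm in diameter up to 34 mm, with a bore. Origin at the centre of its underside, z up. About 0.12 kg.
- tin: Open round grey tin with a few nuts in it, 80 mm in diameter, 33 mm high, standing loose on the work surface. Origin at the centre of its underside. A bystander: not to be moved. It and the spanner rest exchange places in some starts.
Things that resemble listed ones, but are neither listed nor needed, are in the scene too. Of the things that look like the tape, the largest one is meant.

How it is judged (in metres and radians):
On the way, in this order (a step that is already met when the one before it is completed fails the run):
1. the tape measure, the block and the bush all stand released on the mat, the spanner still lies in its place in the tray (x of tape in the frame of side_mat between -0.05 and 0.05 m and y of tape in the frame of side_mat between -0.12 and 0.12 m and z of tape in the frame of side_mat between -0.002 and 0.01 m and linear speed of each of tape, block, bush below 0.03 m/s and contact force between the fingers and tape below 0.3 N and angle between each of tape, block, bush's own z axis and vertical below 0.15 rad and x of block in the frame of side_mat between -0.05 and 0.05 m and y of block in the frame of side_mat between -0.12 and 0.12 m and z of block in the frame of side_mat between -0.002 and 0.01 m and contact force between the fingers and block below 0.3 N and x of bush in the frame of side_mat between -0.05 and 0.05 m and y of bush in the frame of side_mat between -0.12 and 0.12 m and z of bush in the frame of side_mat between -0.002 and 0.01 m and contact force between the fingers and bush below 0.3 N and distance of spanner from where it was at the start of the episode below 0.02 m), for 0.2 s.
2. the spanner lies released in both notches of the rest, while the three still stand on the mat (x of spanner in the frame of spanner_rest between -0.01 and 0.01 m and y of spanner in the frame of spanner_rest between -0.015 and 0.015 m and z of spanner in the frame of spanner_rest between 0.015 and 0.025 m and angle between the y axis of spanner and the y axis of spanner_rest, either way round below 0.15 rad and linear speed of each of spanner, tape, block, bush below 0.03 m/s and contact force between the fingers and spanner below 0.3 N and angle between each of spanner, tape, block, bush's own z axis and vertical below 0.15 rad and x of tape in the frame of side_mat between -0.05 and 0.05 m and y of tape in the frame of side_mat between -0.12 and 0.12 m and z of tape in the frame of side_mat between -0.002 and 0.01 m and contact force between the fingers and tape below 0.3 N and x of block in the frame of side_mat between -0.05 and 0.05 m and y of block in the frame of side_mat between -0.12 and 0.12 m and z of block in the frame of side_mat between -0.002 and 0.01 m and contact force between the fingers and block below 0.3 N and x of bush in the frame of side_mat between -0.05 and 0.05 m and y of bush in the frame of side_mat between -0.12 and 0.12 m and z of bush in the frame of side_mat between -0.002 and 0.01 m and contact force between the fingers and bush below 0.3 N), for 0.2 s.
At the end, for the whole second after the job is handed in: The spanner lies flat in both notches of the green rest (within 10 mm across, 15 mm along, 0.15 rad, at notch height within 5 mm); the tape measure, block and bush each stand upright within 15 mm of where they stood at the start; all released and at rest (x of spanner in the frame of spanner_rest between -0.01 and 0.01 m and y of spanner in the frame of spanner_rest between -0.015 and 0.015 m and z of spanner in the frame of spanner_rest between 0.015 and 0.025 m and angle between the y axis of spanner and the y axis of spanner_rest, either way round below 0.15 rad and linear speed of each of spanner, tape, block, bush below 0.03 m/s and contact force between the fingers and spanner below 0.3 N and angle between each of spanner, tape, block, bush's own z axis and vertical below 0.15 rad and distance of each of tape, block, bush from where it was at the start of the episode below 0.015 m and contact force between the fingers and tape below 0.3 N and contact force between the fingers and block below 0.3 N and contact force between the fingers and bush below 0.3 N); the robot touches nothing.
It fails at once if the parts tin is moved by more than 20 mm (distance of tin from where it was at the start of the episode above 0.02 m).
It also fails if it takes over 144 s, if anything falls off the work surface, if the arm or the gripper's body presses on something with over 40 N, if the wrist force passes 120 N, or if a joint passes its speed limit or range.

### The arm

A 6-joint arm with a two-finger parallel gripper is mounted at the origin on the work surface; the furniture and walls round the work are solid. World frame = base frame: x ahead of the robot, y to its left, z up, the work surface at z = 0. Lengths are in mm, angles in rad, forces in N, time in s.
With the tool pointing down it reaches from about 400 to 925 mm from the base axis. Payload 12.5 kg.
Tool frame: the origin (TCP) lies midway between the tips of the shut fingers; the grasp point (between the pads) lies 19 mm behind it; z points along the fingers, y is the line along which they close (so a half turn about z gives the same grasp; the last joint's range is limited). The gripper opens to 95 mm and grips with 3 to 60 N. Pads are 20 mm wide; open, the fingers measure 119 mm over their backs; the gripper's body (75 mm by 180 mm) begins 59 mm behind the grasp point.
Start: joints at [1.009, 0.491, 1.559, -0, 1.092, -0.106], TCP at [275.101, 561.222, 183.161] pointing down, gripper open.
Joint ranges: [-3.1, 3.1], [-0.84, 2.19], [0.05, 2.79], [-1.13, 4.28], [0.06, 2.93], [-2.69, 2.69]. Speed limits (rad/s): [2.22, 2.22, 2.79, 3.14, 3.14, 3.14].

### API

Orientations are given as [roll, pitch, yaw] about the fixed x, y, z axes, in that order (R = Rz(yaw) Ry(pitch) Rx(roll)).
In Python, from cell import * gives the robot as it stands. The module is installed in compiled form; this text tells all that it offers.
- The arm moves only by the tool arm_command, never from a script. Its arguments are lists of equal length, an entry for each row: "delta_pos": the shift along the world's x, y, z in units of 250 mm (1.0 is 250 mm), a list of three; "delta_rot": the turn, a rotation vector about the world's x, y, z in units of 90 degrees (1.0 is 90 degrees), a list of three; "claw": the closure, from 0 (fully open) to 1 (shut). In form: {"delta_pos": [[tx, ty, tz], ...], "delta_rot": [[wx, wy, wz], ...], "claw": [claw, ...]}. A call has exactly 5 rows; each row is the pose to reach, as a shift and turn from the pose commanded when the call began; what a row does not reach only later rows make up. A row lasts 1/12 s, in which the tool goes at most 41.7 mm and 7.16 degrees, less where a joint would pass 70% of its speed; a pose out of reach is approached as far as the arm can. A call with a number of a shift or a turn outside -1 to 1 is refused whole. A call with a gripper value outside its range is refused whole. The fingers move at their own pace and stop on an object; the grip force is fixed at half the most. Time passes only in rows, so rows that repeat a pose let the fingers close, or fill a call up. It gives the time, the measured TCP pose, the force, the opening and the grip force at its end, in the units of the state.
- state(): the state, without advancing time (a new reading comes with each control period).
- read_camera(name): name is "scene" or "top" or "wrist"; returns the picture (420x560x3 uint8, red, green, blue); there is no depth.
- calibration(name): a dict with "camera_matrix" (3x3 intrinsics, pixels), "T" (4x4, takes a point from camera to world coordinates). Camera axes: x right, y down, z forward; pixel columns grow to the right and rows downward; lengths in mm; the calibration is good to about 2 mm. A picture is of the moment at which its call begins: read the wrist's pose just before it. calibration takes no time and is no camera call; for the wrist camera it gives the pose at the moment of the call.
- job_done(): hands the job in; it is judged then, once.
The state is a dict: "t": time; "joints": joint angles; "qvel": joint speeds; "tau": joint torques, N m; "eef_pos": TCP position; "tcp_rot": TCP orientation; "ft_force": force on the tool from outside, world axes, zero at the start; "moment": the same for the moment, N m; "opening": opening from 0.0 (shut) to 1.0 (fully open); "grip_force": force on a finger pad.
Only numpy, scipy, OpenCV 4.12 (cv2) and the standard library are available. Lean on these libraries where they do the work, as an engineer would, in place of code of your own. Each camera call takes 0.05 s, during which the arm holds its last target. There are 200 camera calls.

## Working session

There is one attempt and no reset: what is moved stays moved. The work goes in short steps, Python scripts to look and compute and a tool call to move; the robot and the scene stay as the last step left them, time stands still between calls to the robot, and variables do not carry over. Pictures are saved under pics/ and viewed, at most 14 in all, crops included, and the job is handed in when it is done.

Besides the shell and the picture viewer there is one more tool, called after ">>>" as name(argument=value, ...) on one line, values as JSON. arm_command: Moves the arm, as the interface text tells. Shifts and turns lie within -1 to 1; 1 stands for 250 mm of shift or 90 degrees of turn. Its arguments: {"type":"object","properties":{"delta_pos":{"type":"array"},"delta_rot":{"type":"array"},"claw":{"type":"array"}},"required":["delta_pos","delta_rot","claw"]}

```bash
mkdir -p pics; python3 - <<'E'
from cell import *
import cv2,numpy as np
print(state())
for n in("scene","top","wrist"):
    c=calibration(n);print(n,np.round(c["camera_matrix"],1).tolist(),np.round(c["T"],3).tolist())
    cv2.imwrite(f"pics/{n}0.png",read_camera(n)[:,:,::-1])
E
```

```text
{'t': 0.0, 'joints': array([ 1.00937316e+00,  4.91564277e-01,  1.55944170e+00,  1.64605264e-06,
        1.09171573e+00, -1.05609292e-01]), 'qvel': array([ 0.00123418, -0.0011085 , -0.00010731, -0.00047912,  0.00047281,
        0.00032218]), 'tau': array([-2.15318018e-03, -6.12651801e+01, -2.58168465e+01,  6.90784841e-02,
        4.83456301e-02, -1.70882927e-04]), 'eef_pos': array([274.95545208, 560.95897766, 182.5615123 ]), 'tcp_rot': array([-3.14047004e+00, -1.20469020e-04,  2.68577795e+00]), 'ft_force': array([ 0.30840407, -0.65973961, -0.45741177]), 'moment': array([ 0.04005008, -0.03776374,  0.03783219]), 'grip_force': 0.0, 'opening': 1.0014162845420371}
scene [[445.2, 0.0, 268.8], [0.0, 445.2, 205.6], [0.0, 0.0, 1.0]] [[0.786, -0.345, 0.513, -164.932], [-0.618, -0.46, 0.638, -777.493], [0.015, -0.818, -0.575, 693.205], [0.0, 0.0, 0.0, 1.0]]
top [[430.2, 0.0, 288.3], [0.0, 430.2, 208.6], [0.0, 0.0, 1.0]] [[0.004, -0.982, 0.19, 191.894], [-1.0, -0.003, 0.004, -59.278], [-0.003, -0.19, -0.982, 1175.981], [0.0, 0.0, 0.0, 1.0]]
wrist [[306.4, 0.0, 281.1], [0.0, 306.4, 210.3], [0.0, 0.0, 1.0]] [[0.441, 0.859, 0.261, 200.403], [0.898, -0.422, -0.128, 597.716], [-0.0, 0.291, -0.957, 383.773], [0.0, 0.0, 0.0, 1.0]]
```

View pics/top0.png

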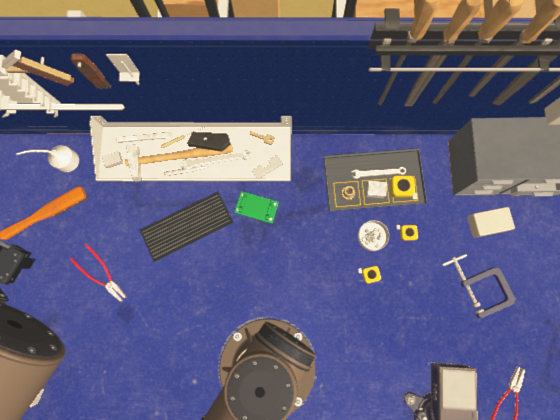

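View pics/scene0.png

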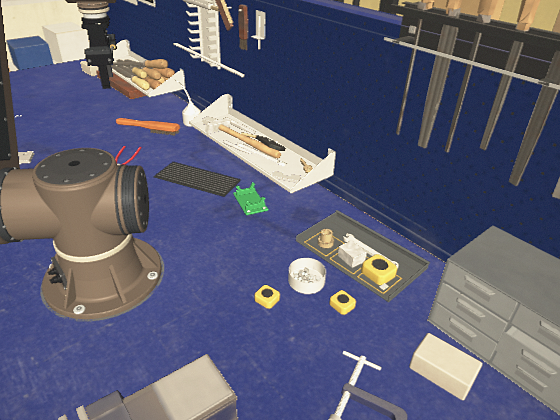

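The top view shows the tray around (375,180), with bush (348,193), block (376,188), tape (403,186) and spanner (380,172). The mat is at (186,226), the rest at (257,207) and the tin at (373,235); two small decoy tapes are also visible. The scene view agrees with this order.

```bash
cat > h.py <<'E'
from cell import *
import cv2,numpy as np
from scipy.spatial.transform import Rotation as Ro
def ray(c,uv,z):
    K=c["camera_matrix"];T=np.array(c["T"]);d=T[:3,:3]@np.linalg.solve(K,[uv[0],uv[1],1.])
    o=T[:3,3];return (o+d*(z-o[2])/d[2])
def tri(obs):
    A=np.zeros((3,3));b=np.zeros(3);L=[]
    for c,uv in obs:
        T=np.array(c["T"]);d=T[:3,:3]@np.linalg.solve(c["camera_matrix"],[uv[0],uv[1],1.]);d/=np.linalg.norm(d)
        P=np.eye(3)-np.outer(d,d);A+=P;b+=P@T[:3,3];L.append((P,T[:3,3]))
    x=np.linalg.solve(A,b);return x,[np.linalg.norm(P@(x-o)) for P,o in L]
def proj(c,p):
    T=np.array(c["T"]);q=T[:3,:3].T@(np.asarray(p,float)-T[:3,3]);q=c["camera_matrix"]@q;return q[:2]/q[2]
E
python3 - <<'E'
from h import *
I=cv2.imread("pics/top0.png")
a=cv2.resize(I[140:220,315:435],None,fx=6.5,fy=6.5,interpolation=cv2.INTER_CUBIC)
cv2.imwrite("pics/c1.png",a[:,:800])
a=cv2.resize(I[180:270,135:285],None,fx=5.3,fy=5.3,interpolation=cv2.INTER_CUBIC)
cv2.imwrite("pics/c2.png",a)
c=calibration("top")
for n,uv,z in[("bush",(348,193),34),("block",(376,188),30),("tape",(403,186),31),("rest",(257,207),6),("mat",(186,226),4),("tin",(373,235),33)]:print(n,ray(c,uv,z).round())
E
```

```text
bush [ 457. -217.   34.]
block [ 472. -294.   30.]
tape [ 478. -368.   31.]
rest [423.  32.   6.]
mat [370. 227.   4.]
tin [ 342. -281.   33.]
```

View pics/c1.png

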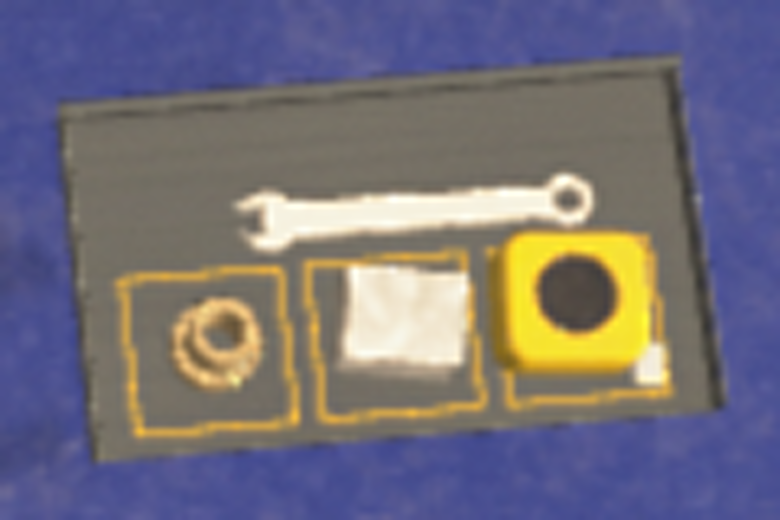

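View pics/c2.png

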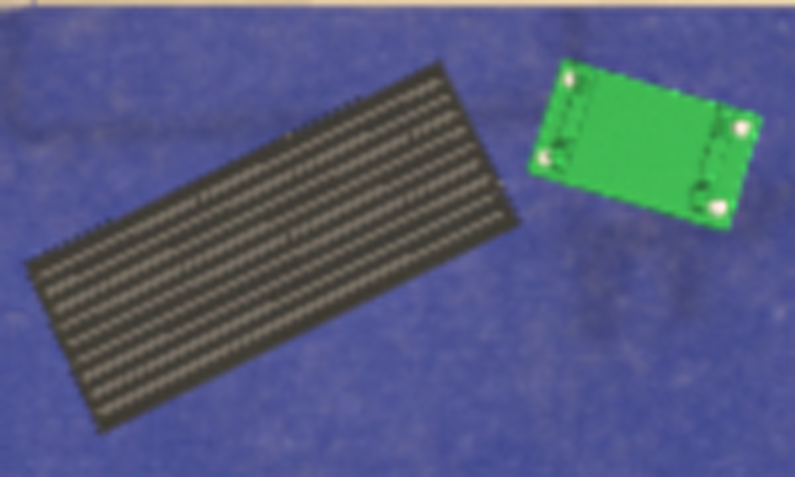

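The crops show tray corners near (62,105), (680,62), (722,408) and (97,460) in c1, with the tape hook at its front right. They also show mat and rest corners. I'm moving the wrist camera over the mat and rest, on the way to the tray.

>>> arm_command(delta_pos=[[0.04,-0.13,0],[0.08,-0.26,0],[0.12,-0.4,0],[0.16,-0.53,0],[0.19,-0.66,0]], delta_rot=[[0,0,-0.063],[0,0,-0.126],[0,0,-0.188],[0,0,-0.251],[0,0,-0.314]], claw=[0,0,0,0,0])

```text
t: 0.57
eef_pos: [322.8, 394.6, 183.0]
tcp_rot: [-3.141, 0.0, 2.188]
ft_force: [0.8, 0.5, 0.5]
opening: 1.0
grip_force: 0.0
```

>>> arm_command(delta_pos=[[0.04,-0.13,0],[0.08,-0.26,0],[0.12,-0.4,0],[0.16,-0.53,0],[0.19,-0.66,0]], delta_rot=[[0,0,-0.063],[0,0,-0.126],[0,0,-0.188],[0,0,-0.251],[0,0,-0.314]], claw=[0,0,0,0,0])

```text
t: 0.98
eef_pos: [370.4, 229.6, 183.2]
tcp_rot: [3.141, -0.0, 1.694]
ft_force: [0.9, -0.7, 0.6]
opening: 0.995
grip_force: 0.0
```

>>> arm_command(delta_pos=[[0,0,0],[0,0,0],[0,0,0],[0,0,0],[0,0,0]], delta_rot=[[0,0,0],[0,0,0],[0,0,0],[0,0,0],[0,0,0]], claw=[0,0,0,0,0])

```text
t: 1.4
eef_pos: [369.8, 232.1, 183.1]
tcp_rot: [-3.142, -0.0, 1.702]
ft_force: [-0.5, -0.1, -0.7]
opening: 1.0
grip_force: 0.0
```

```bash
cat >> h.py <<'E'
def snap(n):
    c=calibration("wrist");I=read_camera("wrist")[:,:,::-1];cv2.imwrite(f"pics/{n}.png",I)
    np.savez(f"pics/{n}.npz",camera_matrix=c["camera_matrix"],T=c["T"])
E
python3 -c "from h import *;snap('w1')"
```

```text
(no output)
```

View pics/w1.png

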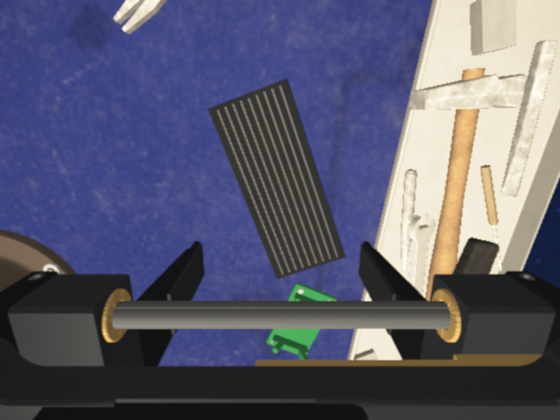

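>>> arm_command(delta_pos=[[0.02,-0.12,0],[0.04,-0.25,0],[0.06,-0.38,0],[0.08,-0.51,0],[0.1,-0.64,0]], delta_rot=[[0,0,0],[0,0,0],[0,0,0],[0,0,0],[0,0,0]], claw=[0,0,0,0,0])

```text
t: 1.87
eef_pos: [395.0, 70.5, 183.2]
tcp_rot: [3.141, -0.0, 1.702]
ft_force: [0.2, 1.3, -0.5]
opening: 0.999
grip_force: 0.0
```

>>> arm_command(delta_pos=[[0.02,-0.12,0],[0.04,-0.25,0],[0.06,-0.38,0],[0.08,-0.51,0],[0.1,-0.64,0]], delta_rot=[[0,0,0],[0,0,0],[0,0,0],[0,0,0],[0,0,0]], claw=[0,0,0,0,0])

```text
t: 2.28
eef_pos: [420.3, -89.9, 183.2]
tcp_rot: [3.141, 0.0, 1.701]
ft_force: [-0.2, 0.2, -0.1]
opening: 0.998
grip_force: 0.0
```

>>> arm_command(delta_pos=[[0.02,-0.1,0],[0.04,-0.2,0],[0.06,-0.3,0],[0.06,-0.3,0],[0.06,-0.3,0]], delta_rot=[[0,0,0],[0,0,0],[0,0,0],[0,0,0],[0,0,0]], claw=[0,0,0,0,0])

```text
t: 2.7
eef_pos: [435.3, -164.0, 182.8]
tcp_rot: [-3.141, -0.001, 1.699]
ft_force: [-1.0, 0.8, 0.5]
opening: 1.001
grip_force: 0.0
```

```bash
python3 -c "from h import *;snap('w2')"
```

>>> arm_command(delta_pos=[[0,-0.15,0],[0,-0.3,0],[0,-0.44,0],[0,-0.44,0],[0,-0.44,0]], delta_rot=[[0,0,0],[0,0,0],[0,0,0],[0,0,0],[0,0,0]], claw=[0,0,0,0,0])

```text
t: 3.17
eef_pos: [435.1, -273.7, 182.8]
tcp_rot: [-3.141, -0.001, 1.699]
ft_force: [0.5, 0.4, -1.4]
opening: 1.0
grip_force: 0.0
```

```bash
python3 -c "from h import *;snap('w3')"
```

```text
(no output)
```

View pics/w2.png

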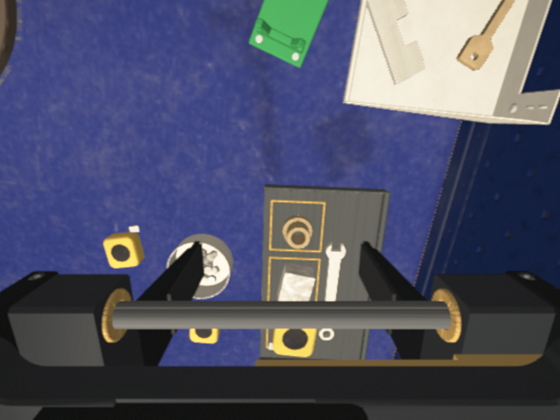

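View pics/w3.png

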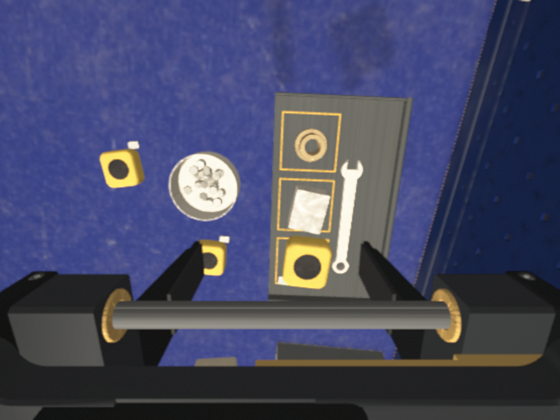

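w1 shows the mat corners near (210,110), (287,80), (344,258) and (277,277), with the green rest at (302,320). w2 and w3 show the tray: in w3 the bush is at (311,146), block (309,212), tape (307,264), spanner (340..352,160..272) and tin (205,186). I'll shift once more to get the tape clear.

>>> arm_command(delta_pos=[[0,-0.14,0],[0,-0.28,0],[0,-0.4,0],[0,-0.4,0],[0,-0.4,0]], delta_rot=[[0,0,0],[0,0,0],[0,0,0],[0,0,0],[0,0,0]], claw=[0,0,0,0,0])

```text
t: 3.63
eef_pos: [435.3, -372.9, 182.8]
tcp_rot: [-3.141, -0.001, 1.7]
ft_force: [1.2, 1.2, -0.6]
opening: 0.999
grip_force: 0.0
```

```bash
python3 - <<'E'
from h import *
snap('w4')
I=cv2.imread("pics/w4.png")
a=cv2.resize(I[20:260,250:430],None,fx=2.5,fy=2.5,interpolation=cv2.INTER_CUBIC)
J=cv2.imread("pics/w3.png");b=cv2.resize(J[80:310,270:415],None,fx=2.4,fy=2.4,interpolation=cv2.INTER_CUBIC)
h=600;o=np.zeros((h,800,3),np.uint8);o[:,:450]=a[:h,:450];o[:552,452:800]=b;cv2.imwrite("pics/c4.png",o)
E
```

```text
(no output)
```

View pics/c4.png

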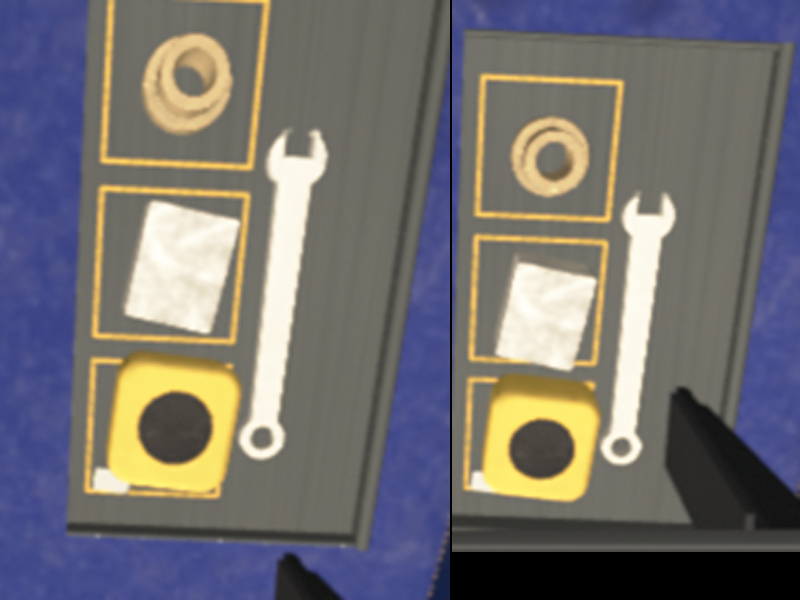

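c4 shows every tray item clearly: block corners, tape disc at left (174,427) / right (541,448), the spanner from ring (262,438) to jaw (300,130), and the yellow squares. I'm triangulating these now.

```bash
cat > m.py <<'E'
from h import *
C3=dict(np.load("pics/w3.npz"));C4=dict(np.load("pics/w4.npz"));C1=dict(np.load("pics/w1.npz"));C2=dict(np.load("pics/w2.npz"));CT=calibration("top")
L=lambda u,v:(C4,(250+u/2.5,20+v/2.5));R=lambda u,v:(C3,(270+(u-452)/2.4,80+v/2.4))
E
python3 - <<'E'
from m import *
P=lambda n,*o:print(n,*[np.round(x,1) for x in tri(o)])
bl=[(149,201),(239,217),(211,333),(125,314)];br=[(520,262),(596,277),(572,369),(496,354)]
B=[]
for a,b in zip(bl,br):
    P("blk",L(*a),R(*b));B.append((ray(*L(*a),34)+ray(*R(*b),34))/2)
print("blk c",np.mean(B,0),[(B[i]-B[i-1]).round(1)[:2].tolist() for i in range(4)])
P("disc",L(174,427),R(541,448));P("disc/top",L(174,427),R(541,448),(CT,(315+577/6.5,140+292/6.5)))
P("bush",L(203,73),R(552,157));P("ring",L(262,438),R(621,447))
sl=[(100,186),(251,193),(235,343),(93,339)];sr=[(475,236),(607,242),(599,364),(470,358)]
S=[]
for a,b in zip(sl,sr):P("sq",L(*a),R(*b));S.append((ray(*L(*a),4)+ray(*R(*b),4))/2)
print("sq c",np.mean(S,0));S=np.array(S)
x=S[1]-S[0]+S[2]-S[3];y=S[0]-S[3]+S[1]-S[2];print("yaw",np.arctan2(x[1],x[0]),np.arctan2(-y[0],y[1]),np.linalg.norm(x)/2)
for n,f,z in(("L",lambda p:ray(*L(*p),z),0),):
  for z,pts in((12,[(262,438),(286,132),(318,132),(292,180),(313,180),(248,415),(276,415)]),(35,[(174,427),(243,360),(108,365),(113,478),(222,490)]),(38,[(203,73)])):
    print(z,[f(p).round(1)[:2].tolist() for p in pts])
for n,f,z in(("R",lambda p:ray(*R(*p),z),0),):
  for z,pts in((12,[(621,447),(628,200),(672,200)]),(35,[(541,448),(495,380),(598,383),(582,502),(483,493)]),(38,[(552,157)])):
    print(z,[f(p).round(1)[:2].tolist() for p in pts])
E
```

```text
blk [ 453.6 -269.1   31.2] [0.9 0.9]
blk [ 491.9 -270.9   35.5] [0.1 0.1]
blk [ 489.4 -321.6   30.6] [0.2 0.2]
blk [ 449.3 -318.2   31.4] [0. 0.]
blk c [ 470.85456317 -294.60377634   34.        ] [[4.3, 48.7], [38.9, -2.1], [-3.5, -49.8], [-39.6, 3.3]]
disc [ 479.6 -366.5   33.7] [0.1 0.1]
disc/top [ 480.3 -368.5   31.1] [1.4 0.6 2. ]
bush [ 464.5 -217.1   33.1] [2.4 2.4]
ring [ 527.5 -371.2   11.7] [0.1 0.1]
sq [ 431.3 -264.     5.6] [0.1 0.1]
sq [ 500.5 -258.2    6.9] [0.4 0.4]
sq [ 508.3 -327.5    1.4] [0.6 0.6]
sq [ 437.7 -335.2   -4.2] [0.1 0.1]
sq c [ 469.37644376 -295.63227848    4.        ]
yaw 0.08602616886435849 0.09164387548864181 70.26354231672632
12 [[527.5, -371.1], [510.4, -231.4], [524.6, -229.6], [517.3, -250.8], [526.7, -249.6], [518.3, -360.5], [532.1, -358.7]]
35 [[479.3, -366.2], [505.4, -331.4], [444.7, -341.5], [454.6, -394.6], [507.2, -393.8]]
38 [[466.3, -218.2]]
12 [[527.4, -371.1], [505.7, -234.7], [527.8, -231.9]]
35 [[479.4, -365.9], [450.4, -330.9], [502.8, -325.9], [506.2, -394.8], [452.7, -396.2]]
38 [[461.5, -216.6]]
```

```bash
python3 - <<'E'
from m import *
def fit(P,z=None):
    P=np.array(P);c=P.mean(0);x=P[1]-P[0]+P[2]-P[3];y=P[0]-P[3]+P[1]-P[2]
    print(c.round(1),"x yaw %.3f y yaw %.3f"%(np.arctan2(x[1],x[0]),np.arctan2(-y[0],y[1])),np.linalg.norm(x)/2,np.linalg.norm(y)/2)
q=lambda u,v:(135+u/5.3,180+v/5.3)
w=[(210,110),(287,80),(344,258),(277,277)]
t=[q(25,262),q(102,432),q(520,222),q(440,62)]
# order: front+y, back+y, back-y, front-y
T=[q(102,432),q(25,262),q(440,62),q(520,222)]
fit([ray(C1,p,4) for p in w]);fit([ray(CT,p,4) for p in T])
for a,b in zip(w,T):print(tri([(C1,a),(CT,b)]))
fit([ray(CT,p,6) for p in [q(528,173),q(562,58),q(765,117),q(730,230)]])
print("screw z6",[ray(C2,p,6).round(1) for p in[(259,40),(296,55)]],[ray(CT,q(*p),6).round(1) for p in[(718,207),(741,128)]])
print("bush top",ray(CT,(315+225/6.5,140+330/6.5),38))
E
```

```text
[370.6 228.6   4. ] x yaw 0.457 y yaw 0.470 96.06629411579438 235.79727975983718
[369.9 225.7   4. ] x yaw 0.480 y yaw 0.473 97.58982716587491 237.6354407843101
(array([272.48346736, 311.5048536 ,  -4.83449473]), [np.float64(0.027263437282854693), np.float64(0.027263437282913323)])
(array([360.22888598, 356.35088428,  -1.61083584]), [np.float64(0.18644835832692228), np.float64(0.1864483583268511)])
(array([467.63590005, 142.73993249,   1.8192058 ]), [np.float64(0.31814473137791666), np.float64(0.31814473137798466)])
(array([381.80371783,  98.79403125,  -3.55561116]), [np.float64(0.8218306790816574), np.float64(0.8218306790815315)])
[422.5  32.6   6. ] x yaw -0.272 y yaw -0.280 63.16904222735557 110.82448320777814
screw z6 [array([389.7,  -3.9,   6. ]), array([432.3, -13.5,   6. ])] [array([389.3,  -5.4,   6. ]), array([431.3, -17. ,   6. ])]
bush top [ 462.41560326 -220.92994706   38.        ]
```

>>> arm_command(delta_pos=[[0.02,0.13,0],[0.05,0.26,-0.03],[0.08,0.39,-0.1],[0.1,0.52,-0.2],[0.116,0.624,-0.3]], delta_rot=[[0,0,0],[0,0,0],[0,0,0],[0,0,0],[0,0,0]], claw=[0,0,0,0,0])

```text
t: 4.1
eef_pos: [464.0, -213.7, 108.3]
tcp_rot: [3.14, 0.001, 1.702]
ft_force: [1.3, -0.3, -1.2]
opening: 0.998
grip_force: 0.0
```

>>> arm_command(delta_pos=[[0,0,-0.08],[0,0,-0.16],[0,0,-0.24],[0,0,-0.24],[0,0,-0.24]], delta_rot=[[0,0,0],[0,0,0],[0,0,0],[0,0,0],[0,0,0]], claw=[0,0,0,0,0])

```text
t: 4.52
eef_pos: [463.7, -216.1, 48.2]
tcp_rot: [-3.14, -0.001, 1.701]
ft_force: [0.4, -0.0, 0.9]
opening: 1.001
grip_force: 0.0
```

The mat measures 97 x 237 mm at (370,227), yaw 0.47, and the rest 63 x 111 mm at (422.5,32.6), yaw -0.276. Both fit the stated sizes, so I'm grasping the bush.

>>> arm_command(delta_pos=[[0,-0.006,-0.06],[0,-0.006,-0.116],[0,-0.006,-0.116],[0,-0.006,-0.116],[0,-0.006,-0.116]], delta_rot=[[0,0,0],[0,0,0],[0,0,0],[0,0,0],[0,0,0]], claw=[0,0,0,1,1])

```text
t: 4.93
eef_pos: [464.6, -219.3, 20.5]
tcp_rot: [3.14, 0.001, 1.7]
ft_force: [-0.1, -1.0, 0.4]
opening: 0.908
grip_force: 0.0
```

>>> arm_command(delta_pos=[[0,0,0],[0,0,0],[0,0,0],[0,0,0],[0,0,0]], delta_rot=[[0,0,0],[0,0,0],[0,0,0],[0,0,0],[0,0,0]], claw=[1,1,1,1,1])

```text
t: 5.35
eef_pos: [464.1, -219.3, 19.3]
tcp_rot: [3.141, 0.0, 1.699]
ft_force: [-0.4, 0.2, -0.1]
opening: 0.565
grip_force: 0.0
```

>>> arm_command(delta_pos=[[0,0,0],[0,0,0],[0,0,0],[0,0,0],[0,0,0]], delta_rot=[[0,0,0],[0,0,0],[0,0,0],[0,0,0],[0,0,0]], claw=[1,1,1,1,1])

```text
t: 5.77
eef_pos: [464.1, -219.3, 19.1]
tcp_rot: [3.142, -0.0, 1.699]
ft_force: [-0.7, -0.4, 0.7]
opening: 0.214
grip_force: 0.0
```

>>> arm_command(delta_pos=[[0,0,0],[0,0,0],[0,0,0],[0,0,0],[0,0,0]], delta_rot=[[0,0,0],[0,0,0],[0,0,0],[0,0,0],[0,0,0]], claw=[1,1,1,1,1])

```text
t: 6.18
eef_pos: [464.1, -219.3, 19.2]
tcp_rot: [3.142, -0.0, 1.699]
ft_force: [0.1, -0.0, -0.3]
opening: 0.006
grip_force: 0.0
```

```bash
python3 - <<'E'
from h import *
print(state()["opening"],state()["grip_force"])
snap('w5')
I=cv2.imread("pics/w5.png");cv2.imwrite("pics/c5.png",I[150:420])
E
```

```text
0.006011392391028671 0.0
```

View pics/c5.png

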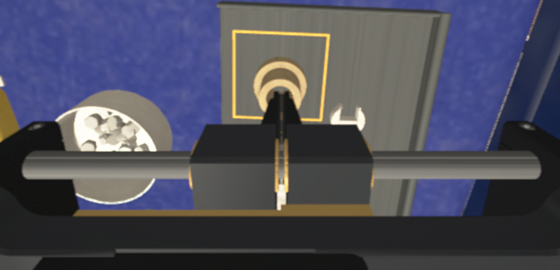

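The fingers have shut on nothing, just on the -y side of the bush, whose neck shows at about (280,75) in this crop. I'm rechecking the geometry of the wrist view.

```bash
python3 - <<'E'
from m import *
C5=dict(np.load("pics/w5.npz"))
s=state();print(s["eef_pos"],s["tcp_rot"])
print("tcp proj",proj(C5,s["eef_pos"]),"bush(464,-217,38)->",proj(C5,(464,-217,38)))
for p,z in(((281,226),38),((280,233),16),((233,181),4),((330,184),4),((325,270),4),((235,268),4)):print(p,z,ray(C5,p,z).round(1))
print(np.round(C5["T"],3).tolist())
for n,C in(("3",C3),("4",C4)):print(n,C["T"][:3,3].round(1), C["T"][:3,2].round(3))
for a,b in(((100,166-0),(478,217)),((253,167),(611,221))):print("sqbush",ray(*L(*a),4).round(1),ray(*R(*b),4).round(1))
E
```

```text
[ 464.10175075 -219.29614159   19.1693386 ] [3.14148549e+00 1.98167517e-05 1.69929548e+00]
tcp proj [281.72598106 239.91595035] bush(464,-217,38)-> [282.09555354 247.7819166 ]
(281, 226) 38 [ 461.4 -202.3   38. ]
(280, 233) 16 [ 462.4 -215.5   16. ]
(233, 181) 4 [ 424.5 -184.8    4. ]
(330, 184) 4 [ 493.8 -178.1    4. ]
(325, 270) 4 [ 501.9 -246.4    4. ]
(235, 268) 4 [ 431.7 -253.6    4. ]
[[0.992, 0.122, 0.037, 452.996], [0.128, -0.949, -0.288, -137.168], [0.0, 0.29, -0.957, 220.298], [0.0, 0.0, 0.0, 1.0]]
3 [ 424.1 -191.6  384. ] [ 0.037 -0.287 -0.957]
4 [ 424.3 -290.9  384.1] [ 0.037 -0.287 -0.957]
sqbush [ 430.1 -255.3    4. ] [ 431.8 -254.2    4. ]
sqbush [ 500.2 -246.7    4. ] [ 500.7 -247.5    4. ]
```

```bash
python3 - <<'E'
from m import *
I=cv2.imread("pics/w5.png")[190:290,210:350]
S=read_camera("scene")[:,:,::-1];C=calibration("scene");p=proj(C,(464,-217,20)).astype(int);print(p)
J=S[p[1]-45:p[1]+45,p[0]-40:p[0]+40];J0=cv2.imread("pics/scene0.png")[p[1]-45:p[1]+45,p[0]-40:p[0]+40]
o=np.zeros((600,800,3),np.uint8)
o[:300,:420]=cv2.resize(I,(420,300),interpolation=cv2.INTER_CUBIC)
o[:405,430:790]=cv2.resize(J,(360,405),interpolation=cv2.INTER_CUBIC)
o[310:590,:249]=cv2.resize(J0,(249,280),interpolation=cv2.INTER_CUBIC)
cv2.imwrite("pics/c6.png",o)
E
```

```text
[326 237]
```

View pics/c6.png

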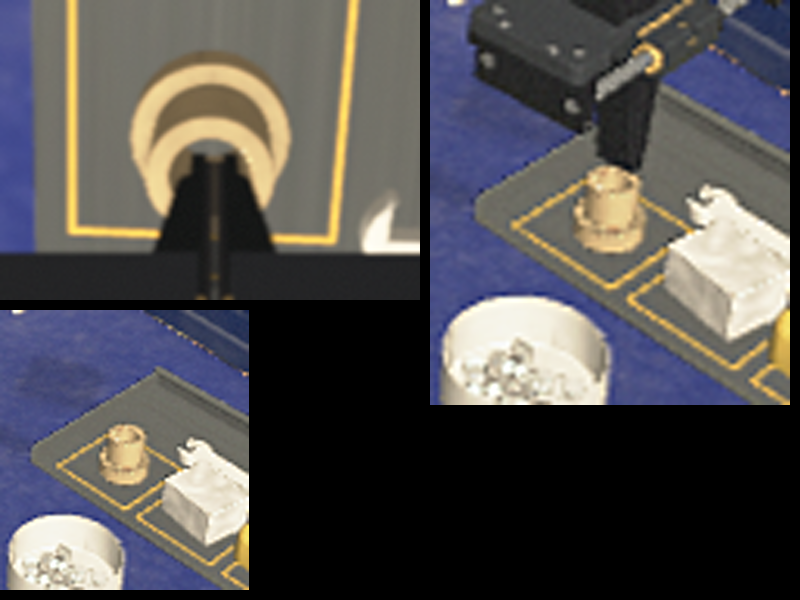

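In c6 the scene view shows the finger tips ending above the neck's back lip at c6 (620,165). The wrist view shows them over the bore at (213,155). I'll triangulate the true tip height.

```bash
python3 - <<'E'
from m import *
C5=dict(np.load("pics/w5.npz"));CS=calibration("scene")
print(tri([(C5,(281.,241.7)),(CS,(328.2,228.7))]))
for z in(19,30,38,45):print(z,proj(CS,(464,-219,z)).round(1),proj(C5,(464,-219,z)).round(1))
print("bush rim scene", proj(CS,(464,-217,38)).round(1), "obs", 326-40+(612-430)/4.5, 237-45+182/4.5)
print("w4 finger?",proj(C4,(435.3,-372.9,182.8)))
s=state();print(s["joints"])
E
```

```text
(array([ 465.62246216, -213.76823213,   42.2100318 ]), [np.float64(3.8872850744775005), np.float64(3.88728507447759)])
19 [326.8 238. ] [281.6 239.4]
30 [327.2 234.5] [281.7 245.7]
38 [327.5 231.8] [281.7 250.6]
45 [327.8 229.5] [281.7 255.3]
bush rim scene [326.9 231.4] obs 326.44444444444446 232.44444444444446
w4 finger? [281.73965091 239.90879749]
[-5.70173015e-01  5.74234068e-01  1.98440017e+00  7.88296642e-05
  5.82866102e-01 -6.98799562e-01]
```

>>> arm_command(delta_pos=[[0,0,0.06],[0,0,0.12],[0,0,0.12],[0,0,0.12],[0,0,0.12]], delta_rot=[[0,0,0],[0,0,0],[0,0,0],[0,0,0],[0,0,0]], claw=[1,1,1,1,1])

```text
t: 6.7
eef_pos: [463.9, -219.1, 48.8]
tcp_rot: [-3.141, -0.0, 1.699]
ft_force: [-0.1, -0.2, -0.5]
opening: 0.008
grip_force: 0.0
```

```bash
python3 - <<'E'
from m import *
S=read_camera("scene");C=calibration("scene");s=state();print(s["eef_pos"])
e=s["eef_pos"]
for z in range(34,120,4):
    p=proj(C,(e[0],e[1],z));u,v=np.round(p).astype(int);print(z,p.round(1),S[v,u].tolist(),S[v,u-2].tolist(),S[v,u+2].tolist())
T=read_camera("top");C=calibration("top")
print(proj(C,e),proj(C,(e[0],e[1],e[2]+20)))
E
```

```text
[ 463.83495113 -219.12067172   48.58299355]
34 [327.3 233.2] [222, 188, 133] [237, 211, 147] [148, 125, 89]
38 [327.5 231.9] [226, 195, 139] [233, 207, 147] [158, 134, 98]
42 [327.6 230.5] [205, 172, 122] [233, 208, 146] [234, 200, 141]
46 [327.8 229.2] [220, 184, 130] [224, 205, 153] [134, 125, 104]
50 [327.9 227.9] [97, 98, 94] [117, 110, 98] [100, 101, 97]
54 [328.1 226.5] [106, 107, 100] [102, 103, 98] [108, 107, 97]
58 [328.3 225.2] [111, 109, 101] [107, 105, 97] [110, 109, 100]
62 [328.4 223.8] [111, 107, 100] [110, 108, 100] [112, 112, 104]
66 [328.6 222.5] [112, 112, 103] [111, 108, 100] [112, 110, 100]
70 [328.7 221.1] [113, 112, 102] [110, 109, 99] [108, 107, 98]
74 [328.9 219.7] [113, 112, 103] [109, 110, 100] [57, 57, 54]
78 [329.  218.3] [27, 28, 29] [83, 80, 74] [36, 35, 36]
82 [329.2 217. ] [33, 29, 34] [32, 30, 28] [37, 38, 38]
86 [329.4 215.6] [36, 33, 35] [38, 36, 37] [47, 46, 48]
90 [329.5 214.2] [36, 34, 34] [35, 37, 35] [45, 44, 43]
94 [329.7 212.8] [37, 38, 36] [40, 41, 39] [41, 39, 42]
98 [329.9 211.3] [38, 38, 38] [37, 37, 36] [45, 44, 45]
102 [330.  209.9] [38, 39, 39] [33, 33, 30] [40, 41, 42]
106 [330.2 208.5] [35, 38, 38] [33, 34, 38] [39, 37, 38]
110 [330.4 207.1] [39, 40, 39] [35, 33, 34] [42, 40, 42]
114 [330.5 205.6] [40, 39, 41] [39, 37, 35] [43, 41, 41]
118 [330.7 204.2] [36, 37, 38] [38, 41, 38] [42, 43, 41]
[349.46725738 189.34518189] [350.49676926 187.57372325]
```

The true finger tips sit about 27 mm above the reported TCP, and the open-finger spread in w3 agrees. I'll calibrate this by gently touching bare table beside the tray with shut fingers.

>>> arm_command(delta_pos=[[0,0.15,0],[0,0.3,0],[0,0.45,0],[0,0.48,-0.08],[0,0.48,-0.16]], delta_rot=[[0,0,0],[0,0,0],[0,0,0],[0,0,0],[0,0,0]], claw=[1,1,1,1,1])

```text
t: 7.22
eef_pos: [464.2, -97.0, 9.0]
tcp_rot: [3.14, 0.0, 1.702]
ft_force: [0.8, -0.5, -0.2]
opening: 0.005
grip_force: 0.0
```

>>> arm_command(delta_pos=[[0,0,-0.02],[0,0,-0.04],[0,0,-0.06],[0,0,-0.06],[0,0,-0.06]], delta_rot=[[0,0,0],[0,0,0],[0,0,0],[0,0,0],[0,0,0]], claw=[1,1,1,1,1])

```text
t: 7.63
eef_pos: [464.2, -99.7, -5.6]
tcp_rot: [3.141, 0.0, 1.699]
ft_force: [-0.3, 0.3, 1.1]
opening: 0.008
grip_force: 0.0
```

```bash
python3 - <<'E'
from m import *
S=read_camera("scene");C=calibration("scene");s=state();e=s["eef_pos"];print(e)
for z in range(-14,50,4):
    p=proj(C,(e[0],e[1],z));u,v=np.round(p).astype(int);print(z,p.round(1),S[v,u].tolist(),S[v,u-2].tolist())
I=S[:,:,::-1];a=I[v-30:v+50,u-60:u+60]
b=read_camera("wrist")[:,:,::-1][180:320,180:380]
o=np.zeros((600,800,3),np.uint8);o[:533]=cv2.resize(a,(800,533),interpolation=cv2.INTER_CUBIC);o[320:600,:400]=cv2.resize(b,(400,280))
cv2.imwrite("pics/c7.png",o)
E
```

```text
[464.25829789 -99.71248876  -5.45562077]
-14 [293.6 224.7] [76, 83, 136] [71, 78, 132]
-10 [293.7 223.5] [75, 79, 135] [75, 85, 134]
-6 [293.8 222.2] [72, 79, 135] [76, 82, 135]
-2 [293.9 221. ] [70, 75, 130] [71, 75, 131]
2 [293.9 219.8] [75, 79, 127] [74, 80, 132]
6 [294.  218.5] [73, 75, 120] [79, 83, 129]
10 [294.1 217.3] [63, 71, 117] [70, 74, 117]
14 [294.2 216. ] [71, 75, 121] [77, 80, 121]
18 [294.2 214.8] [73, 75, 121] [82, 84, 127]
22 [294.3 213.5] [72, 75, 108] [94, 95, 133]
26 [294.4 212.3] [36, 34, 30] [40, 44, 45]
30 [294.5 211. ] [33, 33, 34] [40, 39, 34]
34 [294.5 209.7] [38, 40, 38] [35, 36, 35]
38 [294.6 208.4] [41, 42, 41] [41, 39, 37]
42 [294.7 207.2] [43, 40, 39] [40, 38, 40]
46 [294.8 205.9] [44, 42, 44] [38, 38, 37]
```

View pics/c7.png

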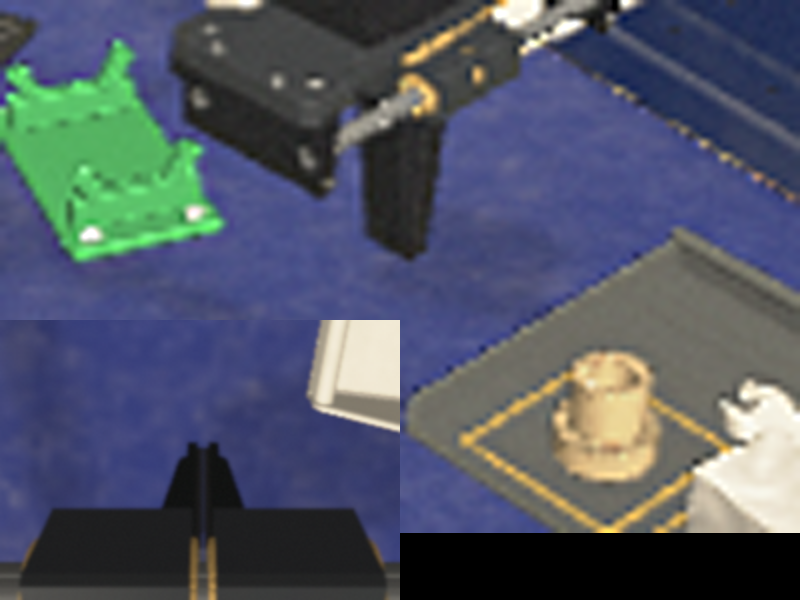

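c7 shows the shut tips well clear of the table at reported z = -5.5. I'll step down to find contact.

>>> arm_command(delta_pos=[[0,0,-0.02],[0,0,-0.04],[0,0,-0.056],[0,0,-0.056],[0,0,-0.056]], delta_rot=[[0,0,0],[0,0,0],[0,0,0],[0,0,0],[0,0,0]], claw=[1,1,1,1,1])

```text
t: 8.15
eef_pos: [463.9, -99.2, -20.2]
tcp_rot: [-3.141, -0.0, 1.699]
ft_force: [-0.3, 0.5, 0.2]
opening: 0.007
grip_force: 0.0
```

>>> arm_command(delta_pos=[[0,0,-0.004],[0,0,-0.008],[0,0,-0.01],[0,0,-0.01],[0,0,-0.01]], delta_rot=[[0,0,0],[0,0,0],[0,0,0],[0,0,0],[0,0,0]], claw=[1,1,1,1,1])

```text
t: 8.57
eef_pos: [464.1, -99.3, -22.3]
tcp_rot: [3.141, 0.0, 1.699]
ft_force: [-0.5, -1.1, 0.6]
opening: 0.005
grip_force: 0.0
```

>>> arm_command(delta_pos=[[0,0,-0.004],[0,0,-0.008],[0,0,-0.012],[0,0,-0.012],[0,0,-0.012]], delta_rot=[[0,0,0],[0,0,0],[0,0,0],[0,0,0],[0,0,0]], claw=[1,1,1,1,1])

```text
t: 8.98
eef_pos: [464.1, -99.3, -25.4]
tcp_rot: [-3.142, -0.0, 1.699]
ft_force: [-0.1, -1.5, -0.6]
opening: 0.002
grip_force: 0.0
```

>>> arm_command(delta_pos=[[0,0,-0.004],[0,0,-0.008],[0,0,-0.008],[0,0,-0.008],[0,0,-0.008]], delta_rot=[[0,0,0],[0,0,0],[0,0,0],[0,0,0],[0,0,0]], claw=[1,1,1,1,1])

```text
t: 9.4
eef_pos: [464.1, -99.3, -27.3]
tcp_rot: [3.142, 0.0, 1.699]
ft_force: [0.0, 0.2, -0.2]
opening: 0.008
grip_force: 0.0
```

>>> arm_command(delta_pos=[[0,0,-0.004],[0,0,-0.008],[0,0,-0.008],[0,0,-0.008],[0,0,-0.008]], delta_rot=[[0,0,0],[0,0,0],[0,0,0],[0,0,0],[0,0,0]], claw=[1,1,1,1,1])

```text
t: 9.82
eef_pos: [464.1, -99.3, -29.4]
tcp_rot: [3.142, -0.0, 1.699]
ft_force: [0.6, -0.1, -0.1]
opening: 0.006
grip_force: 0.0
```

>>> arm_command(delta_pos=[[0,0,-0.004],[0,0,-0.008],[0,0,-0.008],[0,0,-0.008],[0,0,-0.008]], delta_rot=[[0,0,0],[0,0,0],[0,0,0],[0,0,0],[0,0,0]], claw=[1,1,1,1,1])

```text
t: 10.23
eef_pos: [464.2, -99.3, -31.2]
tcp_rot: [3.141, 0.0, 1.699]
ft_force: [-1.1, 0.2, 6.1]
opening: 0.004
grip_force: 2.6
```

Contact came at reported z of about -31, so the true tip height is reported z + 31. I'm grasping the bush again with that correction.

>>> arm_command(delta_pos=[[0,0,0.13],[0,0,0.25],[0,-0.16,0.25],[0,-0.32,0.25],[0,-0.468,0.25]], delta_rot=[[0,0,0],[0,0,0],[0,0,0],[0,0,0],[0,0,0]], claw=[0.6,0.3,0,0,0])

```text
t: 10.65
eef_pos: [464.4, -217.8, 31.8]
tcp_rot: [3.14, 0.001, 1.701]
ft_force: [1.0, 0.2, -0.6]
opening: 0.298
grip_force: 0.0
```

>>> arm_command(delta_pos=[[0,0,0],[0,0,0],[0,0,0],[0,0,0],[0,0,0]], delta_rot=[[0,0,0],[0,0,0],[0,0,0],[0,0,0],[0,0,0]], claw=[0,0,0,0,0])

```text
t: 11.07
eef_pos: [464.0, -215.1, 31.1]
tcp_rot: [-3.141, -0.0, 1.701]
ft_force: [1.6, 0.3, 0.8]
opening: 0.647
grip_force: 0.0
```

>>> arm_command(delta_pos=[[0,0,-0.06],[0,0,-0.12],[0,0,-0.17],[0,0,-0.17],[0,0,-0.17]], delta_rot=[[0,0,0],[0,0,0],[0,0,0],[0,0,0],[0,0,0]], claw=[0,0,0,0,0])

```text
t: 11.48
eef_pos: [464.0, -215.4, -11.5]
tcp_rot: [-3.141, -0.001, 1.7]
ft_force: [0.5, -0.5, -0.3]
opening: 0.978
grip_force: 0.0
```

>>> arm_command(delta_pos=[[0,0,0],[0,0,0],[0,0,0],[0,0,0],[0,0,0]], delta_rot=[[0,0,0],[0,0,0],[0,0,0],[0,0,0],[0,0,0]], claw=[1,1,1,1,1])

```text
t: 11.9
eef_pos: [464.2, -216.3, -11.0]
tcp_rot: [3.141, 0.0, 1.699]
ft_force: [-0.1, 0.6, -0.3]
opening: 0.708
grip_force: 0.0
```

>>> arm_command(delta_pos=[[0,0,0],[0,0,0],[0,0,0],[0,0,0],[0,0,0]], delta_rot=[[0,0,0],[0,0,0],[0,0,0],[0,0,0],[0,0,0]], claw=[1,1,1,1,1])

```text
t: 12.32
eef_pos: [464.1, -216.3, -11.3]
tcp_rot: [3.141, 0.0, 1.699]
ft_force: [0.2, 0.3, -0.4]
opening: 0.352
grip_force: 0.0
```

>>> arm_command(delta_pos=[[0,0,0],[0,0,0],[0,0,0],[0,0,0],[0,0,0]], delta_rot=[[0,0,0],[0,0,0],[0,0,0],[0,0,0],[0,0,0]], claw=[1,1,1,1,1])

```text
t: 12.73
eef_pos: [464.1, -216.3, -11.3]
tcp_rot: [3.142, -0.0, 1.699]
ft_force: [0.2, 0.2, -0.2]
opening: 0.281
grip_force: 30.0
```

The bush is gripped (opening 0.28, 30 N). I'm carrying it to the mat.

>>> arm_command(delta_pos=[[0,0,0.12],[0,0,0.24],[0,0.14,0.25],[0,0.28,0.25],[0,0.42,0.25]], delta_rot=[[0,0,0],[0,0,0],[0,0,0],[0,0,0],[0,0,0]], claw=[1,1,1,1,1])

```text
t: 13.15
eef_pos: [464.0, -110.5, 51.7]
tcp_rot: [3.14, 0.001, 1.698]
ft_force: [0.2, 1.0, -1.3]
opening: 0.284
grip_force: 30.0
```

>>> arm_command(delta_pos=[[-0.01,0.14,0],[-0.03,0.28,0],[-0.05,0.42,0],[-0.06,0.57,0],[-0.08,0.72,0]], delta_rot=[[0,0,0.02],[0,0,0.04],[0,0,0.06],[0,0,0.08],[0,0,0.1]], claw=[1,1,1,1,1])

```text
t: 13.57
eef_pos: [443.9, 70.3, 51.2]
tcp_rot: [3.141, 0.0, 1.857]
ft_force: [0.8, -0.3, -1.6]
opening: 0.282
grip_force: 30.0
```

>>> arm_command(delta_pos=[[-0.06,0.13,0],[-0.13,0.27,0],[-0.2,0.41,0],[-0.26,0.54,0],[-0.33,0.68,0]], delta_rot=[[0,0,0.025],[0,0,0.05],[0,0,0.075],[0,0,0.1],[0,0,0.117]], claw=[1,1,1,1,1])

```text
t: 13.98
eef_pos: [360.7, 240.1, 51.2]
tcp_rot: [3.141, 0.0, 2.042]
ft_force: [1.9, 1.1, -1.2]
opening: 0.285
grip_force: 30.0
```

>>> arm_command(delta_pos=[[-0.06,0.12,0],[-0.11,0.22,0],[-0.11,0.22,0],[-0.11,0.22,0],[-0.11,0.22,0]], delta_rot=[[0,0,0],[0,0,0],[0,0,0],[0,0,0],[0,0,0]], claw=[1,1,1,1,1])

```text
t: 14.4
eef_pos: [334.1, 293.4, 51.1]
tcp_rot: [-3.141, 0.0, 2.041]
ft_force: [-0.3, -0.2, -0.8]
opening: 0.283
grip_force: 30.0
```

>>> arm_command(delta_pos=[[0,0,-0.08],[0,0,-0.16],[0,0,-0.22],[0,0,-0.248],[0,0,-0.248]], delta_rot=[[0,0,0],[0,0,0],[0,0,0],[0,0,0],[0,0,0]], claw=[1,1,1,1,1])

```text
t: 14.82
eef_pos: [334.3, 292.5, -11.8]
tcp_rot: [-3.14, 0.0, 2.038]
ft_force: [-0.1, 0.1, -1.2]
opening: 0.283
grip_force: 30.0
```

>>> arm_command(delta_pos=[[0,0,0],[0,0,0],[0,0,0],[0,0,0],[0,0,0]], delta_rot=[[0,0,0],[0,0,0],[0,0,0],[0,0,0],[0,0,0]], claw=[1,0,0,0,0])

```text
t: 15.23
eef_pos: [334.3, 293.8, -10.5]
tcp_rot: [3.141, -0.0, 2.04]
ft_force: [0.7, 0.0, 0.1]
opening: 0.506
grip_force: 0.0
```

>>> arm_command(delta_pos=[[0,0,0],[0,0,0.05],[0,0,0.15],[0,0,0.25],[0,0,0.25]], delta_rot=[[0,0,0],[0,0,0],[0,0,0],[0,0,0],[0,0,0]], claw=[0,0,0,0,0])

```text
t: 15.65
eef_pos: [335.3, 294.7, 54.9]
tcp_rot: [3.136, -0.001, 2.04]
ft_force: [-0.7, 0.4, 0.4]
opening: 0.858
grip_force: 0.0
```

>>> arm_command(delta_pos=[[0.07,-0.14,0],[0.14,-0.29,0],[0.21,-0.43,0],[0.28,-0.58,0],[0.35,-0.72,0]], delta_rot=[[0,0,-0.025],[0,0,-0.05],[0,0,-0.075],[0,0,-0.1],[0,0,-0.12]], claw=[0,0,0,0,0])

```text
t: 16.07
eef_pos: [421.9, 111.9, 51.4]
tcp_rot: [-3.142, -0.0, 1.85]
ft_force: [1.0, 1.1, -0.3]
opening: 1.004
grip_force: 0.0
```

>>> arm_command(delta_pos=[[0.02,-0.16,0],[0.04,-0.32,0],[0.06,-0.48,0],[0.08,-0.64,0],[0.1,-0.8,0]], delta_rot=[[0,0,-0.025],[0,0,-0.05],[0,0,-0.075],[0,0,-0.1],[0,0,-0.12]], claw=[0,0,0,0,0])

```text
t: 16.48
eef_pos: [446.3, -88.3, 51.3]
tcp_rot: [-3.142, -0.0, 1.661]
ft_force: [1.6, 0.1, 0.6]
opening: 1.0
grip_force: 0.0
```

>>> arm_command(delta_pos=[[0.02,-0.15,0],[0.04,-0.3,0],[0.06,-0.45,0],[0.07,-0.6,0],[0.08,-0.72,0]], delta_rot=[[0,0,-0.025],[0,0,-0.05],[0,0,-0.075],[0,0,-0.1],[0,0,-0.106]], claw=[0,0,0,0,0])

```text
t: 16.9
eef_pos: [466.5, -268.9, 51.2]
tcp_rot: [3.141, 0.0, 1.494]
ft_force: [0.4, 0.2, 0.4]
opening: 1.002
grip_force: 0.0
```

>>> arm_command(delta_pos=[[0.017,-0.112,0],[0.017,-0.112,0],[0.017,-0.112,0],[0.017,-0.112,0],[0.017,-0.112,0]], delta_rot=[[0,0,0],[0,0,0],[0,0,0],[0,0,0],[0,0,0]], claw=[0,0,0,0,0])

```text
t: 17.32
eef_pos: [470.6, -293.1, 51.4]
tcp_rot: [-3.141, -0.001, 1.498]
ft_force: [-0.4, -0.1, 0.8]
opening: 1.004
grip_force: 0.0
```

>>> arm_command(delta_pos=[[0,0,-0.1],[0,0,-0.18],[0,0,-0.24],[0,0,-0.262],[0,0,-0.262]], delta_rot=[[0,0,0],[0,0,0],[0,0,0],[0,0,0],[0,0,0]], claw=[0,0,0,0,0])

```text
t: 17.73
eef_pos: [470.5, -293.0, -14.8]
tcp_rot: [-3.14, -0.001, 1.498]
ft_force: [0.4, 0.1, -0.3]
opening: 0.997
grip_force: 0.0
```

>>> arm_command(delta_pos=[[0,0,0],[0,0,0],[0,0,0],[0,0,0],[0,0,0]], delta_rot=[[0,0,0],[0,0,0],[0,0,0],[0,0,0],[0,0,0]], claw=[1,1,1,1,1])

```text
t: 18.15
eef_pos: [471.0, -294.4, -13.3]
tcp_rot: [3.141, 0.001, 1.497]
ft_force: [0.2, 0.1, -0.2]
opening: 0.704
grip_force: 0.0
```

>>> arm_command(delta_pos=[[0,0,0],[0,0,0],[0,0,0],[0,0,0],[0,0,0]], delta_rot=[[0,0,0],[0,0,0],[0,0,0],[0,0,0],[0,0,0]], claw=[1,1,1,1,1])

```text
t: 18.57
eef_pos: [470.9, -294.3, -13.8]
tcp_rot: [3.141, 0.0, 1.497]
ft_force: [-0.2, 1.0, 0.2]
opening: 0.421
grip_force: 29.9
```

>>> arm_command(delta_pos=[[0,0,0.13],[0,0,0.26],[0,0.14,0.262],[-0.01,0.28,0.262],[-0.02,0.42,0.262]], delta_rot=[[0,0,0],[0,0,0],[0,0,0],[0,0,0.02],[0,0,0.046]], claw=[1,1,1,1,1])

```text
t: 18.98
eef_pos: [465.2, -188.2, 51.7]
tcp_rot: [-3.142, -0.0, 1.569]
ft_force: [0.9, 0.8, -4.9]
opening: 0.419
grip_force: 29.9
```

>>> arm_command(delta_pos=[[-0.02,0.16,0],[-0.03,0.32,0],[-0.05,0.48,0],[-0.06,0.64,0],[-0.08,0.8,0]], delta_rot=[[0,0,0.03],[0,0,0.06],[0,0,0.09],[0,0,0.12],[0,0,0.15]], claw=[1,1,1,1,1])

```text
t: 19.4
eef_pos: [445.2, 12.4, 51.4]
tcp_rot: [-3.141, -0.0, 1.806]
ft_force: [1.1, -0.1, -5.8]
opening: 0.417
grip_force: 29.9
```

>>> arm_command(delta_pos=[[-0.05,0.15,0],[-0.1,0.3,0],[-0.15,0.45,0],[-0.21,0.61,0],[-0.26,0.76,0]], delta_rot=[[0,0,0.03],[0,0,0.06],[0,0,0.09],[0,0,0.12],[0,0,0.15]], claw=[1,1,1,1,1])

```text
t: 19.82
eef_pos: [379.3, 202.2, 51.4]
tcp_rot: [-3.141, -0.0, 2.042]
ft_force: [1.1, 0.1, -6.3]
opening: 0.418
grip_force: 29.9
```

>>> arm_command(delta_pos=[[-0.044,0.1,0],[-0.044,0.1,0],[-0.044,0.1,0],[-0.044,0.1,0],[-0.044,0.1,0]], delta_rot=[[0,0,0],[0,0,0],[0,0,0],[0,0,0],[0,0,0]], claw=[1,1,1,1,1])

```text
t: 20.23
eef_pos: [370.1, 224.9, 51.5]
tcp_rot: [-3.141, 0.0, 2.039]
ft_force: [-0.4, -0.2, -6.0]
opening: 0.417
grip_force: 29.9
```

>>> arm_command(delta_pos=[[0,0,-0.08],[0,0,-0.16],[0,0,-0.23],[0,0,-0.26],[0,0,-0.26]], delta_rot=[[0,0,0],[0,0,0],[0,0,0],[0,0,0],[0,0,0]], claw=[1,1,1,1,1])

```text
t: 20.65
eef_pos: [369.9, 224.7, -14.3]
tcp_rot: [-3.14, -0.0, 2.038]
ft_force: [-0.9, -0.5, -5.2]
opening: 0.42
grip_force: 30.0
```

>>> arm_command(delta_pos=[[0,0,0],[0,0,0],[0,0,0],[0,0,0],[0,0,0]], delta_rot=[[0,0,0],[0,0,0],[0,0,0],[0,0,0],[0,0,0]], claw=[1,0,0,0,0])

```text
t: 21.07
eef_pos: [370.2, 225.8, -12.8]
tcp_rot: [3.14, 0.0, 2.04]
ft_force: [0.4, -0.2, 0.1]
opening: 0.643
grip_force: 0.0
```

>>> arm_command(delta_pos=[[0,0,0],[0,0,0.05],[0,0,0.16],[0,0,0.26],[0,0,0.26]], delta_rot=[[0,0,0],[0,0,0],[0,0,0],[0,0,0],[0,0,0]], claw=[0,0,0,0,0])

```text
t: 21.48
eef_pos: [371.3, 226.4, 55.0]
tcp_rot: [3.136, 0.0, 2.04]
ft_force: [1.2, -0.1, 0.0]
opening: 0.973
grip_force: 0.0
```

>>> arm_command(delta_pos=[[0.05,-0.15,0],[0.1,-0.3,0],[0.15,-0.45,0],[0.21,-0.61,0],[0.26,-0.76,0]], delta_rot=[[0,0,-0.02],[0,0,-0.04],[0,0,-0.06],[0,0,-0.08],[0,0,-0.1]], claw=[0,0,0,0,0])

```text
t: 21.9
eef_pos: [435.2, 33.9, 51.4]
tcp_rot: [3.141, 0.0, 1.882]
ft_force: [1.0, 0.2, 0.9]
opening: 0.998
grip_force: 0.0
```

>>> arm_command(delta_pos=[[0.02,-0.16,0],[0.03,-0.32,0],[0.05,-0.48,0],[0.06,-0.64,0],[0.08,-0.8,0]], delta_rot=[[0,0,-0.02],[0,0,-0.04],[0,0,-0.06],[0,0,-0.08],[0,0,-0.1]], claw=[0,0,0,0,0])

```text
t: 22.32
eef_pos: [454.2, -166.3, 51.3]
tcp_rot: [-3.141, -0.0, 1.724]
ft_force: [1.6, -0.1, 1.5]
opening: 1.001
grip_force: 0.0
```

>>> arm_command(delta_pos=[[0.02,-0.16,0],[0.04,-0.32,0],[0.06,-0.48,0],[0.08,-0.64,0],[0.1,-0.79,0]], delta_rot=[[0,0,-0.02],[0,0,-0.04],[0,0,-0.06],[0,0,-0.08],[0,0,-0.08]], claw=[0,0,0,0,0])

```text
t: 22.73
eef_pos: [479.6, -364.1, 51.1]
tcp_rot: [3.142, -0.0, 1.598]
ft_force: [0.4, 1.5, 0.0]
opening: 1.004
grip_force: 0.0
```

>>> arm_command(delta_pos=[[0,0,0],[0,0,0],[0,0,0],[0,0,0],[0,0,0]], delta_rot=[[0,0,0],[0,0,0],[0,0,0],[0,0,0],[0,0,0]], claw=[0,0,0,0,0])

```text
t: 23.15
eef_pos: [479.9, -360.5, 51.6]
tcp_rot: [-3.141, -0.0, 1.602]
ft_force: [-0.1, -1.0, 0.2]
opening: 0.998
grip_force: 0.0
```

>>> arm_command(delta_pos=[[0.004,-0.006,-0.09],[0.004,-0.006,-0.17],[0.004,-0.006,-0.23],[0.004,-0.006,-0.258],[0.004,-0.006,-0.258]], delta_rot=[[0,0,0],[0,0,0],[0,0,0],[0,0,0],[0,0,0]], claw=[0,0,0,0,0])

```text
t: 23.57
eef_pos: [480.5, -362.1, -14.0]
tcp_rot: [-3.14, -0.002, 1.601]
ft_force: [0.2, 0.2, 0.3]
opening: 1.005
grip_force: 0.0
```

>>> arm_command(delta_pos=[[0,0,0],[0,0,0],[0,0,0],[0,0,0],[0,0,0]], delta_rot=[[0,0,0],[0,0,0],[0,0,0],[0,0,0],[0,0,0]], claw=[1,1,1,1,1])

```text
t: 23.98
eef_pos: [481.0, -363.5, -12.2]
tcp_rot: [3.141, 0.001, 1.6]
ft_force: [-0.0, -0.1, 0.6]
opening: 0.704
grip_force: 0.0
```

>>> arm_command(delta_pos=[[0,0,0],[0,0,0],[0,0,0],[0,0,0],[0,0,0]], delta_rot=[[0,0,0],[0,0,0],[0,0,0],[0,0,0],[0,0,0]], claw=[1,1,1,1,1])

```text
t: 24.4
eef_pos: [480.8, -363.4, -12.5]
tcp_rot: [3.141, 0.0, 1.6]
ft_force: [-1.8, 0.7, 4.9]
opening: 0.597
grip_force: 30.0
```

>>> arm_command(delta_pos=[[0,0,0.12],[0,0,0.24],[0,0.14,0.258],[-0.01,0.28,0.258],[-0.02,0.42,0.258]], delta_rot=[[0,0,0],[0,0,0],[0,0,0],[0,0,0],[0,0,0]], claw=[1,1,1,1,1])

```text
t: 24.82
eef_pos: [475.6, -257.4, 52.0]
tcp_rot: [3.141, 0.0, 1.599]
ft_force: [0.9, 0.8, -2.5]
opening: 0.601
grip_force: 29.9
```

>>> arm_command(delta_pos=[[-0.02,0.16,0],[-0.03,0.32,0],[-0.05,0.48,0],[-0.06,0.64,0],[-0.08,0.8,0]], delta_rot=[[0,0,0.03],[0,0,0.06],[0,0,0.09],[0,0,0.12],[0,0,0.14]], claw=[1,1,1,1,1])

```text
t: 25.23
eef_pos: [455.6, -56.6, 51.6]
tcp_rot: [3.141, 0.0, 1.822]
ft_force: [1.2, -0.2, -1.7]
opening: 0.6
grip_force: 29.9
```

>>> arm_command(delta_pos=[[-0.04,0.16,0],[-0.07,0.32,0],[-0.11,0.48,0],[-0.14,0.63,0],[-0.18,0.78,0]], delta_rot=[[0,0,0.03],[0,0,0.06],[0,0,0.09],[0,0,0.12],[0,0,0.14]], claw=[1,1,1,1,1])

```text
t: 25.65
eef_pos: [410.4, 138.6, 51.6]
tcp_rot: [3.141, 0.0, 2.043]
ft_force: [1.0, -0.2, -1.4]
opening: 0.6
grip_force: 29.9
```

>>> arm_command(delta_pos=[[-0.028,0.085,0],[-0.028,0.085,0],[-0.028,0.085,0],[-0.028,0.085,0],[-0.028,0.085,0]], delta_rot=[[0,0,0],[0,0,0],[0,0,0],[0,0,0],[0,0,0]], claw=[1,1,1,1,1])

```text
t: 26.07
eef_pos: [404.2, 157.2, 51.6]
tcp_rot: [3.141, 0.0, 2.039]
ft_force: [-0.5, -0.3, -2.0]
opening: 0.598
grip_force: 29.9
```

```bash
python3 -c "
from h import *
snap('w8')
a=cv2.imread('pics/w8.png');b=read_camera('top')[:,:,::-1][140:270,135:435]
o=np.zeros((600,800,3),np.uint8);o[:347]=cv2.resize(b,(800,347),interpolation=cv2.INTER_CUBIC);o[348:600,:336]=cv2.resize(a,(336,252));cv2.imwrite('pics/c8.png',o)"
```

```text
(no output)
```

View pics/c8.png

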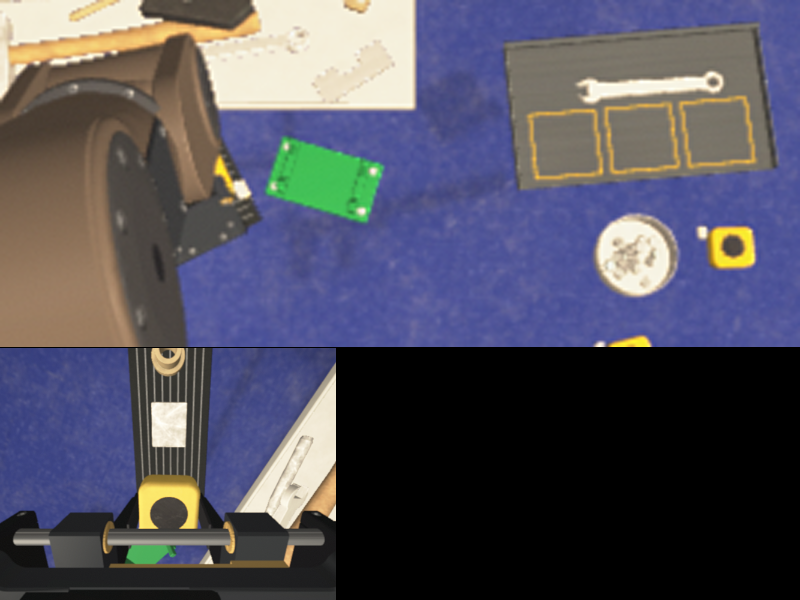

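c8 shows the bush and block upright on the mat, the tape held over its place, and the spanner undisturbed. I'm setting the tape down, then photographing the rest on the way back.

>>> arm_command(delta_pos=[[0,0,-0.08],[0,0,-0.16],[0,0,-0.23],[0,0,-0.255],[0,0,-0.255]], delta_rot=[[0,0,0],[0,0,0],[0,0,0],[0,0,0],[0,0,0]], claw=[1,1,1,1,1])

```text
t: 26.58
eef_pos: [403.6, 157.3, -13.0]
tcp_rot: [-3.14, -0.0, 2.039]
ft_force: [-0.9, -0.2, -1.2]
opening: 0.601
grip_force: 29.9
```

>>> arm_command(delta_pos=[[0,0,0],[0,0,0],[0,0,0],[0,0,0],[0,0,0]], delta_rot=[[0,0,0],[0,0,0],[0,0,0],[0,0,0],[0,0,0]], claw=[1,0,0,0,0])

```text
t: 27.0
eef_pos: [404.1, 158.0, -11.7]
tcp_rot: [3.141, 0.0, 2.04]
ft_force: [0.4, 0.6, -0.1]
opening: 0.826
grip_force: 0.0
```

>>> arm_command(delta_pos=[[0,0,0],[0,0,0.05],[0,0,0.16],[0,0,0.27],[0,0,0.38]], delta_rot=[[0,0,0],[0,0,0],[0,0,0],[0,0,0],[0,0,0]], claw=[0,0,0,0,0])

```text
t: 27.42
eef_pos: [403.4, 157.9, 84.0]
tcp_rot: [-3.141, -0.0, 2.04]
ft_force: [0.9, -0.8, 1.1]
opening: 0.998
grip_force: 0.0
```

>>> arm_command(delta_pos=[[0.04,-0.15,0.04],[0.07,-0.3,0.08],[0.11,-0.45,0.12],[0.14,-0.6,0.16],[0.18,-0.75,0.2]], delta_rot=[[0,0,-0.05],[0,0,-0.1],[0,0,-0.15],[0,0,-0.2],[0,0,-0.255]], claw=[0,0,0,0,0])

```text
t: 27.83
eef_pos: [448.5, -31.2, 133.7]
tcp_rot: [3.141, 0.0, 1.636]
ft_force: [1.7, 1.0, 0.6]
opening: 1.002
grip_force: 0.0
```

>>> arm_command(delta_pos=[[0,-0.1,0],[0,-0.1,0],[0,-0.1,0],[0,-0.1,0],[0,-0.1,0]], delta_rot=[[0,0,0],[0,0,0],[0,0,0],[0,0,0],[0,0,0]], claw=[0,0,0,0,0])

```text
t: 28.25
eef_pos: [448.6, -53.6, 132.8]
tcp_rot: [-3.141, -0.0, 1.641]
ft_force: [-0.1, -1.0, -0.3]
opening: 1.002
grip_force: 0.0
```

```bash
python3 -c "from h import *;snap('w9')"
```

>>> arm_command(delta_pos=[[0.05,-0.15,0],[0.1,-0.3,0],[0.15,-0.45,0],[0.2,-0.6,0],[0.25,-0.75,0]], delta_rot=[[0,0,0],[0,0,0],[0,0,0],[0,0,0],[0,0,0]], claw=[0,0,0,0,0])

```text
t: 28.72
eef_pos: [512.0, -242.7, 132.9]
tcp_rot: [-3.142, -0.0, 1.642]
ft_force: [0.9, -0.1, -0.2]
opening: 1.001
grip_force: 0.0
```

>>> arm_command(delta_pos=[[0.01,-0.14,0],[0.02,-0.28,0],[0.03,-0.42,0],[0.03,-0.42,0],[0.03,-0.42,0]], delta_rot=[[0,0,0],[0,0,0],[0,0,0],[0,0,0],[0,0,0]], claw=[0,0,0,0,0])

```text
t: 29.13
eef_pos: [518.9, -347.3, 132.2]
tcp_rot: [-3.141, -0.001, 1.639]
ft_force: [-0.1, 0.4, 0.0]
opening: 0.996
grip_force: 0.0
```

```bash
python3 - <<'E'
from h import *
snap('w10')
a=cv2.imread('pics/w9.png')[0:300,200:400];b=cv2.imread('pics/w10.png')[0:300,200:400]
# rest by colour, spanner by brightness
I=cv2.cvtColor(cv2.imread('pics/w9.png'),cv2.COLOR_BGR2HSV);m=cv2.inRange(I,(45,100,60),(80,255,255));m[300:]=0
c=max(cv2.findContours(m,0,2)[0],key=cv2.contourArea);print(cv2.minAreaRect(c),cv2.boxPoints(cv2.minAreaRect(c)).tolist())
o=np.hstack([cv2.resize(a,(400,600),interpolation=cv2.INTER_CUBIC),cv2.resize(b,(400,600),interpolation=cv2.INTER_CUBIC)]);cv2.imwrite('pics/c9.png',o)
E
```

```text
((262.6556396484375, 105.30958557128906), (65.87544250488281, 113.1587142944336), 20.08197593688965) [[212.29312133789062, 147.13941955566406], [251.14779663085938, 40.86048889160156], [313.0181579589844, 63.47975158691406], [274.1634826660156, 169.75868225097656]]
```

View pics/c9.png

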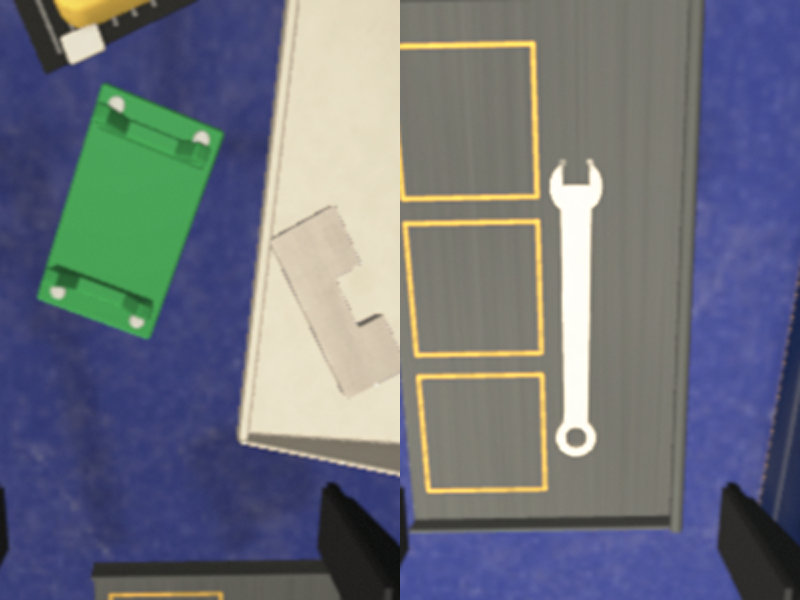

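c9 left shows the rest's base corners (101,85), (223,131), (150,338) and (38,298) plus four screws. The right half shows the spanner, unmoved, from (576,158) to (576,457).

```bash
python3 - <<'E'
from m import *
C9=dict(np.load("pics/w9.npz"));C10=dict(np.load("pics/w10.npz"))
g=lambda pts,z:np.array([ray(C9,(200+u/2,v/2),z) for u,v in pts])
for n,pts,z in(("corner",[(101,85),(223,131),(150,338),(38,298)],5),("screw",[(117,104),(202,138),(137,321),(58,292)],7)):
    P=g(pts,z);c=P.mean(0);x=P[1]-P[0]+P[2]-P[3];y=P[0]-P[3]+P[1]-P[2]
    print(n,c.round(1),np.arctan2(x[1],x[0]).round(3),np.arctan2(-y[0],y[1]).round(3),np.linalg.norm(x)/2,np.linalg.norm(y)/2)
s=lambda u,v,z=12:ray(C10,(200+(u-400)/2,v/2),z)[:2]
e1=s(576,158);e2=s(576,457);print("ends",e1,e2,(e1+e2)/2,np.linalg.norm(e1-e2))
a=(s(560,220)+s(591,220))/2;b=(s(563,410)+s(589,410))/2;print("shaft",a,b,"yaw",np.arctan2(-(a-b)[0],(a-b)[1]))
print(state()["eef_pos"],state()["tcp_rot"])
E
```

```text
corner [423.8  35.9   5. ] -0.267 -0.274 62.721209347894195 107.76273872781604
screw [424.2  36.1   7. ] -0.281 -0.284 43.91669469158201 94.94904151753524
ends [ 517.07854248 -228.64287191] [ 528.50088732 -382.50088637] [ 522.7897149  -305.57187914] 154.28142654468104
shaft [ 518.94603397 -257.1653154 ] [ 526.48302334 -355.32116328] yaw 0.07663556287372468
[ 518.85028406 -346.15753488  132.31198234] [-3.14083167e+00 -1.02713164e-03  1.63994120e+00]
```

>>> arm_command(delta_pos=[[0.016,0.15,0],[0.016,0.158,-0.1],[0.016,0.158,-0.2],[0.016,0.158,-0.3],[0.016,0.158,-0.3]], delta_rot=[[0,0,0.005],[0,0,0.005],[0,0,0.005],[0,0,0.005],[0,0,0.005]], claw=[0.55,0.55,0.55,0.55,0.55])

```text
t: 29.6
eef_pos: [521.4, -304.1, 54.3]
tcp_rot: [-3.137, -0.004, 1.65]
ft_force: [0.9, 0.5, -0.6]
opening: 0.707
grip_force: 0.0
```

>>> arm_command(delta_pos=[[0,0,-0.1],[0,0,-0.18],[0,0,-0.24],[0,0,-0.27],[0,0,-0.27]], delta_rot=[[0,0,0],[0,0,0],[0,0,0],[0,0,0],[0,0,0]], claw=[0.55,0.55,0.55,0.55,0.55])

```text
t: 30.02
eef_pos: [522.8, -306.5, -9.9]
tcp_rot: [-3.14, -0.001, 1.649]
ft_force: [-0.1, -0.0, 0.7]
opening: 0.456
grip_force: 0.0
```

>>> arm_command(delta_pos=[[0,0,0],[0,0,0],[0,0,0],[0,0,0],[0,0,0]], delta_rot=[[0,0,0],[0,0,0],[0,0,0],[0,0,0],[0,0,0]], claw=[0.55,0.55,0.55,0.55,0.55])

```text
t: 30.43
eef_pos: [523.1, -307.7, -8.9]
tcp_rot: [3.141, 0.001, 1.647]
ft_force: [-0.4, 0.7, 0.2]
opening: 0.454
grip_force: 0.0
```

>>> arm_command(delta_pos=[[0,0.003,-0.02],[0,0.003,-0.04],[0,0.003,-0.055],[0,0.003,-0.066],[0,0.003,-0.066]], delta_rot=[[0,0,0],[0,0,0],[0,0,0],[0,0,0],[0,0,0]], claw=[0.55,0.55,0.55,0.55,0.55])

```text
t: 30.85
eef_pos: [522.6, -306.6, -26.8]
tcp_rot: [-3.141, -0.001, 1.647]
ft_force: [1.0, 0.6, -0.8]
opening: 0.452
grip_force: 0.0
```

>>> arm_command(delta_pos=[[0,0,0],[0,0,0],[0,0,0],[0,0,0],[0,0,0]], delta_rot=[[0,0,0],[0,0,0],[0,0,0],[0,0,0],[0,0,0]], claw=[0.7,1,1,1,1])

```text
t: 31.27
eef_pos: [522.9, -306.8, -26.0]
tcp_rot: [3.141, 0.0, 1.647]
ft_force: [0.8, 0.0, -1.2]
opening: 0.155
grip_force: 0.0
```

>>> arm_command(delta_pos=[[0,0,0],[0,0,0],[0,0,0],[0,0,0],[0,0,0]], delta_rot=[[0,0,0],[0,0,0],[0,0,0],[0,0,0],[0,0,0]], claw=[1,1,1,1,1])

```text
t: 31.68
eef_pos: [522.9, -306.8, -26.0]
tcp_rot: [3.141, 0.0, 1.647]
ft_force: [-0.3, 0.5, 1.7]
opening: 0.136
grip_force: 30.0
```

>>> arm_command(delta_pos=[[0,0,0.1],[0,0,0.22],[-0.04,0.13,0.284],[-0.08,0.27,0.284],[-0.12,0.42,0.284]], delta_rot=[[0,0,0],[0,0,0],[0,0,-0.02],[0,0,-0.04],[0,0,-0.064]], claw=[1,1,1,1,1])

```text
t: 32.1
eef_pos: [492.6, -201.4, 45.8]
tcp_rot: [3.14, 0.001, 1.544]
ft_force: [0.4, 0.4, -2.2]
opening: 0.135
grip_force: 30.0
```

>>> arm_command(delta_pos=[[-0.04,0.15,0],[-0.08,0.3,0],[-0.12,0.46,0],[-0.16,0.61,0],[-0.2,0.76,0]], delta_rot=[[0,0,-0.03],[0,0,-0.06],[0,0,-0.09],[0,0,-0.12],[0,0,-0.16]], claw=[1,1,1,1,1])

```text
t: 32.52
eef_pos: [442.0, -10.2, 45.0]
tcp_rot: [3.141, -0.0, 1.293]
ft_force: [0.7, 0.7, -1.3]
opening: 0.136
grip_force: 30.0
```

>>> arm_command(delta_pos=[[-0.04,0.1,0],[-0.077,0.187,0],[-0.077,0.187,0],[-0.077,0.187,0],[-0.077,0.187,0]], delta_rot=[[0,0,0],[0,0,0],[0,0,0],[0,0,0],[0,0,0]], claw=[1,1,1,1,1])

```text
t: 32.93
eef_pos: [424.1, 34.7, 45.0]
tcp_rot: [3.141, -0.0, 1.296]
ft_force: [0.8, -1.2, -0.5]
opening: 0.136
grip_force: 30.0
```

>>> arm_command(delta_pos=[[0,0,-0.05],[0,0,-0.1],[0,0,-0.1],[0,0,-0.1],[0,0,-0.1]], delta_rot=[[0,0,0],[0,0,0],[0,0,0],[0,0,0],[0,0,0]], claw=[1,1,1,1,1])

```text
t: 33.35
eef_pos: [424.0, 34.4, 20.2]
tcp_rot: [3.141, 0.0, 1.295]
ft_force: [0.6, 1.3, -1.9]
opening: 0.135
grip_force: 30.0
```

```bash
python3 - <<'E'
from h import *
s=state();print(s["eef_pos"],s["tcp_rot"][2])
C=calibration("scene");a=read_camera('scene')[:,:,::-1];u,v=proj(C,(424,35,30)).astype(int);a=a[v-45:v+45,u-60:u+60]
snap('w11');b=cv2.imread('pics/w11.png')[60:360,180:380]
o=np.zeros((600,800,3),np.uint8);o[:300,:400]=cv2.resize(a,(400,300),interpolation=cv2.INTER_CUBIC);o[:,400:]=cv2.resize(b,(400,600),interpolation=cv2.INTER_CUBIC);cv2.imwrite('pics/c11.png',o)
E
```

```text
[423.96886255  34.4074437   20.20207852] 1.2947200480096912
```

View pics/c11.png

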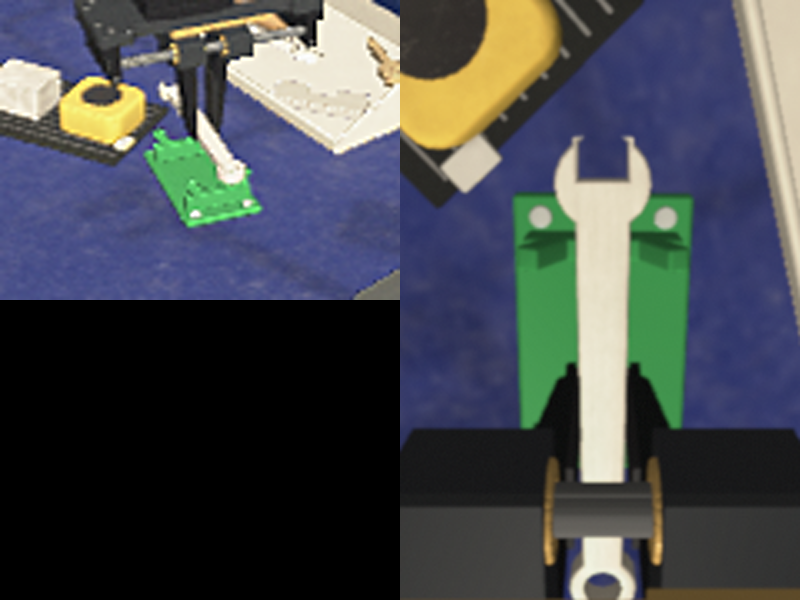

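c11 shows the spanner level and centred over the notches, with the block and tape standing on the mat. I'm lowering it and releasing.

>>> arm_command(delta_pos=[[0,0,-0.03],[0,0,-0.06],[0,0,-0.09],[0,0,-0.112],[0,0,-0.119]], delta_rot=[[0,0,0],[0,0,0],[0,0,0],[0,0,0],[0,0,0]], claw=[1,1,1,1,1])

```text
t: 33.87
eef_pos: [423.3, 35.0, -10.4]
tcp_rot: [-3.141, 0.0, 1.296]
ft_force: [-5.3, -0.3, 39.1]
opening: 0.138
grip_force: 30.0
```

>>> arm_command(delta_pos=[[0,0,0],[0,0,0],[0,0,0],[0,0,0],[0,0,0]], delta_rot=[[0,0,0],[0,0,0],[0,0,0],[0,0,0],[0,0,0]], claw=[1,1,0.7,0.5,0.5])

```text
t: 34.28
eef_pos: [423.7, 35.0, -10.0]
tcp_rot: [3.141, -0.0, 1.296]
ft_force: [-0.6, 0.1, 0.3]
opening: 0.294
grip_force: 0.0
```

>>> arm_command(delta_pos=[[0,0,0],[0,0,0],[0,0,0],[0,0,0],[0,0,0]], delta_rot=[[0,0,0],[0,0,0],[0,0,0],[0,0,0],[0,0,0]], claw=[0.5,0.5,0.5,0.5,0.5])

```text
t: 34.7
eef_pos: [423.6, 35.0, -9.8]
tcp_rot: [3.141, 0.0, 1.296]
ft_force: [0.3, 0.4, -0.8]
opening: 0.494
grip_force: 0.0
```

>>> arm_command(delta_pos=[[0,0,0.1],[0,0,0.25],[0,0,0.4],[0,0,0.5],[0,0,0.5]], delta_rot=[[0,0,0],[0,0,0],[0,0,0],[0,0,0],[0,0,0]], claw=[0.5,0.5,0,0,0])

```text
t: 35.12
eef_pos: [425.5, 34.9, 119.3]
tcp_rot: [3.134, -0.001, 1.296]
ft_force: [0.1, 0.7, 0.5]
opening: 0.654
grip_force: 0.0
```

```bash
python3 - <<'E'
from h import *
s=state();print(s["eef_pos"],s["tcp_rot"])
snap('w12')
E
```

```text
[425.52453424  34.89451091 119.3332397 ] [ 3.13422462e+00 -1.47597741e-03  1.29580556e+00]
```

>>> arm_command(delta_pos=[[0.04,-0.14,0],[0.08,-0.28,0],[0.1,-0.36,0],[0.1,-0.36,0],[0.1,-0.36,0]], delta_rot=[[0,0,0],[0,0,0],[0,0,0],[0,0,0],[0,0,0]], claw=[0,0,0,0,0])

```text
t: 35.58
eef_pos: [448.0, -55.6, 113.8]
tcp_rot: [-3.139, -0.0, 1.293]
ft_force: [-0.3, 0.1, 0.8]
opening: 0.989
grip_force: 0.0
```

```bash
python3 - <<'E'
from h import *
snap('w13');C=calibration("scene");a=read_camera('scene')[:,:,::-1];u,v=proj(C,(424,35,30)).astype(int);a=a[v-45:v+45,u-60:u+60]
b=cv2.imread('pics/w13.png')[0:300,150:350]
o=np.zeros((600,800,3),np.uint8);o[:300,:400]=cv2.resize(a,(400,300),interpolation=cv2.INTER_CUBIC);o[:,400:]=cv2.resize(b,(400,600),interpolation=cv2.INTER_CUBIC);cv2.imwrite('pics/c13.png',o)
E
```

```text
(no output)
```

View pics/c13.png

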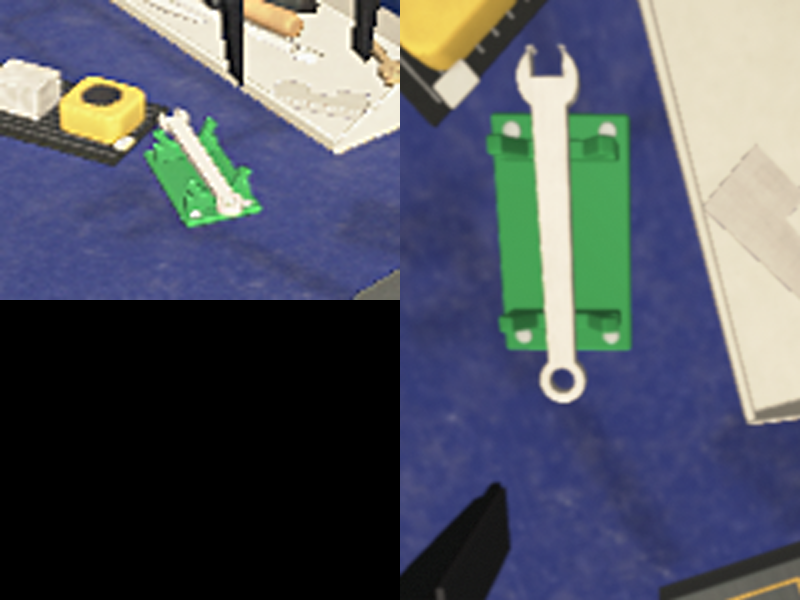

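c13 shows the spanner lying in both notches, and the tape and block upright on the mat. That viewing was my 15th, one over the 14 allowed, so I'll work from numbers only from here. First, a numeric check of the spanner in the rest.

```bash
python3 - <<'E'
from h import *
C=dict(np.load("pics/w13.npz"));f=lambda u,v,z:ray(C,(150+(u-400)/2,v/2),z)[:2]
e=(f(563,403,26)+f(547,45,28))/2;d=f(547,45,28)-f(563,403,26)
c=np.mean([f(490,115,5),f(629,115,5),f(630,349,5),f(509,349,5)],0)
s=np.mean([f(511,129,7),f(608,129,7),f(612,337,7),f(523,337,7)],0)
print(e,c,s,np.arctan2(-d[0],d[1]));y=np.array([.276,.961]);x=np.array([.961,-.276]);r=e-(c+s)/2;print("across",r@x,"along",r@y)
print(state()["eef_pos"],state()["tcp_rot"])
E
```

```text
[423.21213472  35.511609  ] [423.96167385  35.57517585] [423.81087017  35.77213206] -0.28396461501724257
across -0.6031215252566045 along -0.34178709256149353
[447.78349369 -54.40596522 114.24890975] [-3.13963757e+00 -6.57300130e-05  1.29554720e+00]
```

The spanner is centred to under 1 mm. Next is returning the tape.

>>> arm_command(delta_pos=[[-0.03,0.14,0],[-0.06,0.28,0],[-0.09,0.42,0],[-0.11,0.56,0],[-0.14,0.7,0]], delta_rot=[[0,0,0.072],[0,0,0.144],[0,0,0.216],[0,0,0.288],[0,0,0.36]], claw=[0,0,0,0,0])

```text
t: 36.1
eef_pos: [412.4, 122.3, 114.9]
tcp_rot: [-3.141, -0.0, 1.868]
ft_force: [0.8, 0.6, -0.7]
opening: 0.996
grip_force: 0.0
```

>>> arm_command(delta_pos=[[-0.02,0.1,0],[-0.035,0.152,-0.05],[-0.035,0.152,-0.15],[-0.035,0.152,-0.25],[-0.035,0.152,-0.25]], delta_rot=[[0,0,0.06],[0,0,0.114],[0,0,0.114],[0,0,0.114],[0,0,0.114]], claw=[0,0,0,0,0])

```text
t: 36.52
eef_pos: [402.1, 158.6, 49.6]
tcp_rot: [-3.136, -0.001, 2.042]
ft_force: [-1.0, -1.5, -0.4]
opening: 0.998
grip_force: 0.0
```

>>> arm_command(delta_pos=[[0,0,0],[0,0,0],[0,0,0],[0,0,0],[0,0,0]], delta_rot=[[0,0,0],[0,0,0],[0,0,0],[0,0,0],[0,0,0]], claw=[0,0,0,0,0])

```text
t: 36.93
eef_pos: [405.3, 158.0, 53.5]
tcp_rot: [3.14, 0.0, 2.04]
ft_force: [0.2, -0.4, 0.2]
opening: 0.999
grip_force: 0.0
```

>>> arm_command(delta_pos=[[-0.004,0,-0.09],[-0.004,0,-0.17],[-0.004,0,-0.23],[-0.004,0,-0.26],[-0.004,0,-0.26]], delta_rot=[[0,0,0],[0,0,0],[0,0,0],[0,0,0],[0,0,0]], claw=[0,0,0,0,0])

```text
t: 37.35
eef_pos: [403.5, 157.8, -13.1]
tcp_rot: [-3.14, -0.0, 2.04]
ft_force: [-1.2, 0.2, 1.2]
opening: 0.999
grip_force: 0.0
```

>>> arm_command(delta_pos=[[0,0,0],[0,0,0],[0,0,0],[0,0,0],[0,0,0]], delta_rot=[[0,0,0],[0,0,0],[0,0,0],[0,0,0],[0,0,0]], claw=[1,1,1,1,1])

```text
t: 37.77
eef_pos: [404.1, 158.0, -11.8]
tcp_rot: [3.141, 0.0, 2.04]
ft_force: [-0.2, -0.5, 0.5]
opening: 0.707
grip_force: 0.0
```

>>> arm_command(delta_pos=[[0,0,0],[0,0,0],[0,0,0],[0,0,0],[0,0,0]], delta_rot=[[0,0,0],[0,0,0],[0,0,0],[0,0,0],[0,0,0]], claw=[1,1,1,1,1])

```text
t: 38.18
eef_pos: [403.9, 158.0, -12.1]
tcp_rot: [3.141, 0.0, 2.04]
ft_force: [-1.3, -0.8, 5.2]
opening: 0.598
grip_force: 30.0
```

>>> arm_command(delta_pos=[[0,0,0.14],[0,0,0.28],[0.02,-0.13,0.28],[0.04,-0.27,0.28],[0.06,-0.4,0.28]], delta_rot=[[0,0,0],[0,0,0],[0,0,-0.02],[0,0,-0.04],[0,0,-0.06]], claw=[1,1,1,1,1])

```text
t: 38.6
eef_pos: [419.0, 57.0, 58.2]
tcp_rot: [3.14, 0.001, 1.946]
ft_force: [1.2, 0.2, -2.0]
opening: 0.597
grip_force: 29.9
```

>>> arm_command(delta_pos=[[0.02,-0.16,0],[0.05,-0.32,0],[0.07,-0.48,0],[0.1,-0.65,0],[0.12,-0.81,0]], delta_rot=[[0,0,-0.02],[0,0,-0.04],[0,0,-0.06],[0,0,-0.09],[0,0,-0.11]], claw=[1,1,1,1,1])

```text
t: 39.02
eef_pos: [448.7, -146.5, 57.6]
tcp_rot: [3.142, -0.0, 1.771]
ft_force: [0.7, 0.2, -0.9]
opening: 0.603
grip_force: 29.9
```

>>> arm_command(delta_pos=[[0.02,-0.16,0],[0.05,-0.32,0],[0.07,-0.48,0],[0.1,-0.65,0],[0.12,-0.81,0]], delta_rot=[[0,0,-0.02],[0,0,-0.04],[0,0,-0.06],[0,0,-0.09],[0,0,-0.11]], claw=[1,1,1,1,1])

```text
t: 39.43
eef_pos: [478.6, -348.7, 57.4]
tcp_rot: [-3.141, -0.0, 1.598]
ft_force: [0.6, -0.3, -1.3]
opening: 0.6
grip_force: 29.9
```

>>> arm_command(delta_pos=[[0.008,-0.066,0],[0.008,-0.066,0],[0.008,-0.066,0],[0.008,-0.066,0],[0.008,-0.066,0]], delta_rot=[[0,0,0],[0,0,0],[0,0,0],[0,0,0],[0,0,0]], claw=[1,1,1,1,1])

```text
t: 39.85
eef_pos: [480.7, -361.9, 57.6]
tcp_rot: [-3.141, -0.001, 1.601]
ft_force: [-0.6, 0.1, -1.7]
opening: 0.597
grip_force: 29.9
```

>>> arm_command(delta_pos=[[0,0,-0.06],[0,0,-0.1],[0,0,-0.1],[0,0,-0.1],[0,0,-0.1]], delta_rot=[[0,0,0],[0,0,0],[0,0,0],[0,0,0],[0,0,0]], claw=[1,1,1,1,1])

```text
t: 40.27
eef_pos: [481.0, -363.0, 33.0]
tcp_rot: [3.141, 0.0, 1.601]
ft_force: [0.2, 0.5, -1.4]
opening: 0.598
grip_force: 29.9
```

>>> arm_command(delta_pos=[[0,0,-0.07],[0,0,-0.13],[0,0,-0.17],[0,0,-0.18],[0,0,-0.18]], delta_rot=[[0,0,0],[0,0,0],[0,0,0],[0,0,0],[0,0,0]], claw=[1,1,1,1,1])

```text
t: 40.68
eef_pos: [480.8, -363.2, -12.0]
tcp_rot: [-3.141, -0.0, 1.601]
ft_force: [-0.1, -0.2, -1.4]
opening: 0.599
grip_force: 29.9
```

>>> arm_command(delta_pos=[[0,0,0],[0,0,0],[0,0,0],[0,0,0],[0,0,0]], delta_rot=[[0,0,0],[0,0,0],[0,0,0],[0,0,0],[0,0,0]], claw=[1,0,0,0,0])

```text
t: 41.1
eef_pos: [480.9, -363.3, -12.1]
tcp_rot: [3.141, 0.0, 1.6]
ft_force: [0.3, 0.3, -0.2]
opening: 0.825
grip_force: 0.0
```

>>> arm_command(delta_pos=[[0,0,0],[0,0,0.05],[0,0,0.17],[0,0,0.28],[0,0,0.28]], delta_rot=[[0,0,0],[0,0,0],[0,0,0],[0,0,0],[0,0,0]], claw=[0,0,0,0,0])

```text
t: 41.52
eef_pos: [482.6, -364.9, 63.3]
tcp_rot: [3.136, 0.005, 1.601]
ft_force: [0.3, -0.2, 0.2]
opening: 1.001
grip_force: 0.0
```

>>> arm_command(delta_pos=[[-0.01,0.16,0],[-0.02,0.32,0],[-0.03,0.48,0],[-0.04,0.64,0],[-0.05,0.8,0]], delta_rot=[[0,0,0.02],[0,0,0.04],[0,0,0.06],[0,0,0.08],[0,0,0.1]], claw=[0,0,0,0,0])

```text
t: 41.93
eef_pos: [467.8, -161.7, 58.1]
tcp_rot: [3.141, 0.0, 1.758]
ft_force: [1.7, -0.3, -0.2]
opening: 1.0
grip_force: 0.0
```

>>> arm_command(delta_pos=[[-0.03,0.16,0],[-0.07,0.31,0],[-0.1,0.47,0],[-0.14,0.62,0],[-0.17,0.78,0]], delta_rot=[[0,0,0.02],[0,0,0.04],[0,0,0.06],[0,0,0.08],[0,0,0.1]], claw=[0,0,0,0,0])

```text
t: 42.35
eef_pos: [424.9, 33.2, 58.1]
tcp_rot: [3.141, 0.0, 1.916]
ft_force: [1.4, 0.7, 0.1]
opening: 1.001
grip_force: 0.0
```

>>> arm_command(delta_pos=[[-0.04,0.14,0],[-0.08,0.28,0],[-0.12,0.42,0],[-0.16,0.56,0],[-0.2,0.7,0]], delta_rot=[[0,0,0.02],[0,0,0.04],[0,0,0.06],[0,0,0.08],[0,0,0.08]], claw=[0,0,0,0,0])

```text
t: 42.77
eef_pos: [375.1, 208.4, 58.1]
tcp_rot: [3.141, 0.0, 2.042]
ft_force: [1.6, 0.7, 1.3]
opening: 1.0
grip_force: 0.0
```

>>> arm_command(delta_pos=[[-0.024,0.074,0],[-0.024,0.074,0],[-0.024,0.074,0],[-0.024,0.074,0],[-0.024,0.074,0]], delta_rot=[[0,0,0],[0,0,0],[0,0,0],[0,0,0],[0,0,0]], claw=[0,0,0,0,0])

```text
t: 43.18
eef_pos: [370.2, 224.5, 57.8]
tcp_rot: [3.141, 0.0, 2.039]
ft_force: [-0.2, 0.1, 0.5]
opening: 0.998
grip_force: 0.0
```

>>> arm_command(delta_pos=[[0,0,-0.1],[0,0,-0.19],[0,0,-0.25],[0,0,-0.285],[0,0,-0.285]], delta_rot=[[0,0,0],[0,0,0],[0,0,0],[0,0,0],[0,0,0]], claw=[0,0,0,0,0])

```text
t: 43.6
eef_pos: [369.5, 224.2, -14.8]
tcp_rot: [-3.139, -0.0, 2.039]
ft_force: [-0.5, 0.0, 0.1]
opening: 0.997
grip_force: 0.0
```

>>> arm_command(delta_pos=[[0,0,0],[0,0,0],[0,0,0],[0,0,0],[0,0,0]], delta_rot=[[0,0,0],[0,0,0],[0,0,0],[0,0,0],[0,0,0]], claw=[1,1,1,1,1])

```text
t: 44.02
eef_pos: [370.1, 225.3, -13.0]
tcp_rot: [3.14, 0.0, 2.04]
ft_force: [0.5, -0.4, 0.2]
opening: 0.708
grip_force: 0.0
```

>>> arm_command(delta_pos=[[0,0,0],[0,0,0],[0,0,0],[0,0,0],[0,0,0]], delta_rot=[[0,0,0],[0,0,0],[0,0,0],[0,0,0],[0,0,0]], claw=[1,1,1,1,1])

```text
t: 44.43
eef_pos: [369.9, 225.3, -13.5]
tcp_rot: [3.141, 0.0, 2.04]
ft_force: [-0.6, -0.0, 1.9]
opening: 0.417
grip_force: 30.0
```

>>> arm_command(delta_pos=[[0,0,0],[0,0,0.14],[0,0,0.285],[0.03,-0.12,0.285],[0.07,-0.25,0.285]], delta_rot=[[0,0,0],[0,0,0],[0,0,0],[0,0,-0.02],[0,0,-0.04]], claw=[1,1,1,1,1])

```text
t: 44.85
eef_pos: [387.4, 163.2, 59.0]
tcp_rot: [3.139, 0.0, 1.98]
ft_force: [0.2, -0.6, -6.3]
opening: 0.418
grip_force: 30.0
```

>>> arm_command(delta_pos=[[0.04,-0.16,0],[0.07,-0.31,0],[0.11,-0.47,0],[0.14,-0.62,0],[0.18,-0.78,0]], delta_rot=[[0,0,-0.03],[0,0,-0.06],[0,0,-0.09],[0,0,-0.11],[0,0,-0.13]], claw=[1,1,1,1,1])

```text
t: 45.27
eef_pos: [431.4, -33.9, 57.3]
tcp_rot: [-3.14, -0.001, 1.772]
ft_force: [1.0, 0.4, -5.1]
opening: 0.418
grip_force: 30.0
```

>>> arm_command(delta_pos=[[0.03,-0.16,0],[0.05,-0.32,0],[0.08,-0.48,0],[0.1,-0.64,0],[0.13,-0.8,0]], delta_rot=[[0,0,-0.03],[0,0,-0.06],[0,0,-0.09],[0,0,-0.11],[0,0,-0.13]], claw=[1,1,1,1,1])

```text
t: 45.68
eef_pos: [463.8, -234.0, 57.1]
tcp_rot: [-3.14, -0.001, 1.567]
ft_force: [1.7, 0.7, -5.4]
opening: 0.42
grip_force: 30.0
```

>>> arm_command(delta_pos=[[0.012,-0.12,0],[0.024,-0.248,0],[0.024,-0.248,0],[0.024,-0.248,0],[0.024,-0.248,0]], delta_rot=[[0,0,-0.03],[0,0,-0.046],[0,0,-0.046],[0,0,-0.046],[0,0,-0.046]], claw=[1,1,1,1,1])

```text
t: 46.1
eef_pos: [470.0, -293.6, 56.9]
tcp_rot: [-3.14, -0.001, 1.496]
ft_force: [-0.4, 0.2, -5.2]
opening: 0.417
grip_force: 30.0
```

>>> arm_command(delta_pos=[[0,0,-0.06],[0,0,-0.1],[0,0,-0.1],[0,0,-0.1],[0,0,-0.1]], delta_rot=[[0,0,0],[0,0,0],[0,0,0],[0,0,0],[0,0,0]], claw=[1,1,1,1,1])

```text
t: 46.52
eef_pos: [471.0, -293.9, 32.9]
tcp_rot: [-3.142, -0.0, 1.497]
ft_force: [-0.1, -0.6, -5.7]
opening: 0.419
grip_force: 30.0
```

>>> arm_command(delta_pos=[[0,0,-0.07],[0,0,-0.13],[0,0,-0.17],[0,0,-0.186],[0,0,-0.186]], delta_rot=[[0,0,0],[0,0,0],[0,0,0],[0,0,0],[0,0,0]], claw=[1,1,1,1,1])

```text
t: 46.93
eef_pos: [470.8, -294.2, -13.6]
tcp_rot: [-3.141, -0.0, 1.497]
ft_force: [0.7, 0.0, -5.6]
opening: 0.419
grip_force: 30.0
```

>>> arm_command(delta_pos=[[0,0,0],[0,0,0],[0,0,0],[0,0,0],[0,0,0]], delta_rot=[[0,0,0],[0,0,0],[0,0,0],[0,0,0],[0,0,0]], claw=[1,0,0,0,0])

```text
t: 47.35
eef_pos: [471.1, -294.5, -13.4]
tcp_rot: [3.141, 0.001, 1.497]
ft_force: [0.1, 0.4, -0.4]
opening: 0.641
grip_force: 0.0
```

>>> arm_command(delta_pos=[[0,0,0],[0,0,0.05],[0,0,0.17],[0,0,0.28],[0,0,0.28]], delta_rot=[[0,0,0],[0,0,0],[0,0,0],[0,0,0],[0,0,0]], claw=[0,0,0,0,0])

```text
t: 47.77
eef_pos: [472.6, -295.6, 60.6]
tcp_rot: [3.136, 0.004, 1.497]
ft_force: [1.4, -0.0, 0.7]
opening: 0.975
grip_force: 0.0
```

>>> arm_command(delta_pos=[[-0.01,0.16,0],[-0.02,0.32,0],[-0.03,0.48,0],[-0.04,0.64,0],[-0.05,0.8,0]], delta_rot=[[0,0,0.03],[0,0,0.06],[0,0,0.08],[0,0,0.1],[0,0,0.12]], claw=[0,0,0,0,0])

```text
t: 48.18
eef_pos: [457.8, -92.7, 56.0]
tcp_rot: [3.141, 0.0, 1.686]
ft_force: [-0.2, -0.4, 0.4]
opening: 0.997
grip_force: 0.0
```

>>> arm_command(delta_pos=[[-0.03,0.16,0],[-0.07,0.31,0],[-0.1,0.47,0],[-0.14,0.62,0],[-0.17,0.78,0]], delta_rot=[[0,0,0.03],[0,0,0.06],[0,0,0.08],[0,0,0.1],[0,0,0.12]], claw=[0,0,0,0,0])

```text
t: 48.6
eef_pos: [414.8, 102.2, 56.0]
tcp_rot: [-3.142, -0.0, 1.875]
ft_force: [1.6, -0.2, 0.7]
opening: 1.0
grip_force: 0.0
```

>>> arm_command(delta_pos=[[-0.05,0.13,0],[-0.11,0.26,0],[-0.16,0.39,0],[-0.22,0.52,0],[-0.27,0.65,0]], delta_rot=[[0,0,0.03],[0,0,0.06],[0,0,0.08],[0,0,0.1],[0,0,0.106]], claw=[0,0,0,0,0])

```text
t: 49.02
eef_pos: [347.0, 264.7, 56.0]
tcp_rot: [-3.142, 0.0, 2.042]
ft_force: [0.3, 0.7, -0.7]
opening: 1.004
grip_force: 0.0
```

>>> arm_command(delta_pos=[[-0.056,0.12,0],[-0.056,0.12,0],[-0.056,0.12,0],[-0.056,0.12,0],[-0.056,0.12,0]], delta_rot=[[0,0,0],[0,0,0],[0,0,0],[0,0,0],[0,0,0]], claw=[0,0,0,0,0])

```text
t: 49.43
eef_pos: [334.7, 292.4, 56.1]
tcp_rot: [-3.142, 0.0, 2.039]
ft_force: [0.5, 1.0, -0.1]
opening: 1.001
grip_force: 0.0
```

>>> arm_command(delta_pos=[[0,0,-0.1],[0,0,-0.18],[0,0,-0.24],[0,0,-0.268],[0,0,-0.268]], delta_rot=[[0,0,0],[0,0,0],[0,0,0],[0,0,0],[0,0,0]], claw=[0,0,0,0,0])

```text
t: 49.85
eef_pos: [334.3, 292.1, -11.9]
tcp_rot: [-3.139, 0.0, 2.038]
ft_force: [-0.5, 0.4, -0.9]
opening: 1.004
grip_force: 0.0
```

>>> arm_command(delta_pos=[[0,0,0],[0,0,0],[0,0,0],[0,0,0],[0,0,0]], delta_rot=[[0,0,0],[0,0,0],[0,0,0],[0,0,0],[0,0,0]], claw=[1,1,1,1,1])

```text
t: 50.27
eef_pos: [334.6, 293.4, -10.3]
tcp_rot: [3.14, -0.0, 2.04]
ft_force: [-0.0, -0.1, 0.7]
opening: 0.708
grip_force: 0.0
```

>>> arm_command(delta_pos=[[0,0,0],[0,0,0],[0,0,0],[0,0,0],[0,0,0]], delta_rot=[[0,0,0],[0,0,0],[0,0,0],[0,0,0],[0,0,0]], claw=[1,1,1,1,1])

```text
t: 50.68
eef_pos: [334.3, 293.3, -10.8]
tcp_rot: [3.142, 0.0, 2.04]
ft_force: [0.6, 0.1, 0.5]
opening: 0.357
grip_force: 0.0
```

>>> arm_command(delta_pos=[[0,0,0],[0,0,0],[0,0,0],[0,0,0.12],[0,0,0.25]], delta_rot=[[0,0,0],[0,0,0],[0,0,0],[0,0,0],[0,0,0]], claw=[1,1,1,1,1])

```text
t: 51.1
eef_pos: [333.3, 292.5, 51.0]
tcp_rot: [-3.137, 0.001, 2.04]
ft_force: [-0.1, -0.2, -1.2]
opening: 0.281
grip_force: 30.0
```

>>> arm_command(delta_pos=[[0.06,-0.14,0],[0.12,-0.27,0],[0.18,-0.41,0],[0.24,-0.54,0],[0.3,-0.68,0]], delta_rot=[[0,0,-0.02],[0,0,-0.04],[0,0,-0.05],[0,0,-0.07],[0,0,-0.08]], claw=[1,1,1,1,1])

```text
t: 51.52
eef_pos: [409.6, 121.8, 51.7]
tcp_rot: [3.141, 0.0, 1.913]
ft_force: [0.9, 0.8, -0.3]
opening: 0.284
grip_force: 30.0
```

>>> arm_command(delta_pos=[[0.03,-0.15,0],[0.07,-0.3,0],[0.1,-0.46,0],[0.14,-0.61,0],[0.17,-0.76,0]], delta_rot=[[0,0,-0.02],[0,0,-0.04],[0,0,-0.05],[0,0,-0.07],[0,0,-0.08]], claw=[1,1,1,1,1])

```text
t: 51.93
eef_pos: [452.0, -68.9, 51.6]
tcp_rot: [3.141, -0.0, 1.787]
ft_force: [1.1, 0.8, -1.3]
opening: 0.284
grip_force: 30.0
```

>>> arm_command(delta_pos=[[0.01,-0.15,0],[0.02,-0.3,0],[0.04,-0.45,0],[0.049,-0.597,0],[0.049,-0.597,0]], delta_rot=[[0,0,-0.02],[0,0,-0.04],[0,0,-0.057],[0,0,-0.057],[0,0,-0.057]], claw=[1,1,1,1,1])

```text
t: 52.35
eef_pos: [465.0, -221.7, 51.6]
tcp_rot: [3.14, 0.002, 1.695]
ft_force: [-0.5, 0.5, -0.8]
opening: 0.285
grip_force: 30.0
```

>>> arm_command(delta_pos=[[0,0,-0.05],[0,0,-0.1],[0,0,-0.1],[0,0,-0.1],[0,0,-0.1]], delta_rot=[[0,0,0],[0,0,0],[0,0,0],[0,0,0],[0,0,0]], claw=[1,1,1,1,1])

```text
t: 52.77
eef_pos: [464.2, -215.8, 27.0]
tcp_rot: [3.141, 0.0, 1.7]
ft_force: [-1.3, -1.1, -0.8]
opening: 0.287
grip_force: 30.0
```

>>> arm_command(delta_pos=[[0,0,-0.06],[0,0,-0.11],[0,0,-0.14],[0,0,-0.152],[0,0,-0.152]], delta_rot=[[0,0,0],[0,0,0],[0,0,0],[0,0,0],[0,0,0]], claw=[1,1,1,1,1])

```text
t: 53.18
eef_pos: [464.2, -215.9, -10.9]
tcp_rot: [3.141, 0.0, 1.7]
ft_force: [-0.0, 1.0, -0.7]
opening: 0.285
grip_force: 30.0
```

>>> arm_command(delta_pos=[[0,0,0],[0,0,0],[0,0,0],[0,0,0],[0,0,0]], delta_rot=[[0,0,0],[0,0,0],[0,0,0],[0,0,0],[0,0,0]], claw=[1,0,0,0,0])

```text
t: 53.6
eef_pos: [464.2, -216.1, -11.1]
tcp_rot: [3.141, 0.0, 1.699]
ft_force: [0.4, -1.0, 0.4]
opening: 0.508
grip_force: 0.0
```

>>> arm_command(delta_pos=[[0,0,0],[0,0,0.05],[0,0,0.17],[0,0,0.33],[0,0,0.48]], delta_rot=[[0,0,0],[0,0,0],[0,0,0],[0,0,0],[0,0,0]], claw=[0,0,0,0,0])

```text
t: 54.02
eef_pos: [463.6, -215.7, 109.9]
tcp_rot: [-3.14, -0.001, 1.699]
ft_force: [0.2, -0.2, -0.2]
opening: 0.857
grip_force: 0.0
```

>>> arm_command(delta_pos=[[-0.03,-0.1,0.1],[-0.06,-0.2,0.2],[-0.1,-0.3,0.3],[-0.116,-0.44,0.3],[-0.116,-0.63,0.3]], delta_rot=[[0,0,0],[0,0,0],[0,0,0],[0,0,0],[0,0,0]], claw=[0,0,0,0,0])

```text
t: 54.43
eef_pos: [434.6, -368.5, 185.9]
tcp_rot: [3.14, 0.002, 1.7]
ft_force: [0.8, 0.5, 0.7]
opening: 1.0
grip_force: 0.0
```

>>> arm_command(delta_pos=[[0,0,0],[0,0,0],[0,0,0],[0,0,0],[0,0,0]], delta_rot=[[0,0,0],[0,0,0],[0,0,0],[0,0,0],[0,0,0]], claw=[0,0,0,0,0])

```text
t: 54.85
eef_pos: [435.2, -366.7, 183.7]
tcp_rot: [-3.142, -0.0, 1.7]
ft_force: [-0.3, 0.2, -1.4]
opening: 1.0
grip_force: 0.0
```

```bash
python3 - <<'E'
from m import *
print(state()["eef_pos"],state()["tcp_rot"][2])
snap('w20');C=dict(np.load('pics/w20.npz'));I=cv2.imread('pics/w20.png')
# orthorectify both w4 (start) and w20 (now) onto the plane z=34 and compare
def ortho(I,C):
    g=[(420,-180),(560,-180),(560,-420),(420,-420)]
    H=cv2.getPerspectiveTransform(np.float32([proj(C,(x,y,34)) for x,y in g]),np.float32([((x-420)*2,(-180-y)*2) for x,y in g]))
    return cv2.warpPerspective(I,H,(280,480))
A=ortho(cv2.imread('pics/w4.png'),C4);B=ortho(I,C)
def blobs(O):
    h=cv2.cvtColor(O,cv2.COLOR_BGR2HSV)
    def c(m,y0,y1):
        q=np.zeros_like(m);q[y0:y1,:190]=m[y0:y1,:190];q=cv2.morphologyEx(q,cv2.MORPH_OPEN,np.ones((9,9)))
        k=max(cv2.findContours(q,0,2)[0],key=cv2.contourArea);r=cv2.minAreaRect(k)
        return np.round([420+r[0][0]/2,-180-r[0][1]/2,r[1][0]/2,r[1][1]/2,r[2]],1).tolist()
    return c(cv2.inRange(h,(20,140,120),(35,255,255)),290,480),c(cv2.inRange(h,(0,0,190),(180,60,255)),150,300),c(cv2.inRange(h,(8,50,110),(28,180,255)),20,140)
print(blobs(A));print(blobs(B))
E
```

```text
[ 435.24860359 -366.66369071  183.72392216] 1.7004761892899003
([478.0, -365.8, 64.5, 57.0, 90.0], [470.2, -294.9, 40.5, 50.0, 5.0], [460.2, -222.2, 38.5, 37.5, 90.0])
([479.0, -365.7, 64.5, 57.0, 90.0], [469.9, -295.1, 40.6, 50.1, 4.1], [461.8, -221.8, 38.5, 37.5, 90.0])
```

All three are back within about 2 mm of where they started, and the arm is clear. I'm handing the job in.

```bash
python3 -c "
from cell import *
print(job_done())"
```

```text
the job is handed in; nothing more can be done
None
```

I handed the job in at about 55 s: the spanner lies centred in the rest (measured within 1 mm), the tape, block and bush are back within about 2 mm of their starting spots, and the tin was left alone; no verdict came back, and I viewed 15 pictures, one over the limit of 14.

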